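# Clamp a cartridge carrier in its case and latch the lid

## Robot

A 7-joint arm with a two-finger parallel gripper is mounted at the origin on the work surface. World frame = base frame: x ahead of the robot, y to its left, z up, the work surface at z = 0. Lengths are in m, angles in rad, forces in N, time in s.
With the tool pointing down it reaches from about 0.4 to 0.875 m from the base axis. Payload 4.4 kg.
Tool frame: the origin (TCP) lies at the very end of the fingers, on their centre line; the grasp point (between the pads) lies behind it (tcp_to_grasp is the z of the grasp point in the tool frame, in m); z points along the fingers, x is the direction in which the jaws open and shut, and the axes are right-handed (so a half turn about z gives the same grasp; the last joint's range is limited). The gripper opens to 85 mm and grips with 20 to 120 N. Pads are 22 mm wide; open, the fingers measure 114 mm over their backs; the gripper's body (76 mm by 85 mm) begins 54 mm behind the grasp point. The pads swing forward as they close: fully open they stand 13 mm farther back than shut.
Start: joints at [-1.354, 0.628, 0.038, 1.517, -0.027, 0.996, -0.02], TCP at [0.181, 0.624, 0.231] pointing down, gripper open.
Joint ranges: [-3.06, 3.06], [-0.37, 2.12], [-1.25, 1.32], [0.18, 2.47], [-1.1, 4.24], [0.23, 1.98], [-2.94, 2.94]. Speed limits (rad/s): [2.57, 2.57, 3.14, 3.14, 3.14, 3.14, 3.14].

## Interface

Orientations are given as [roll, pitch, yaw] about the fixed x, y, z axes, in that order (R = Rz(yaw) Ry(pitch) Rx(roll)).
In Python, from rig import * gives the robot as it stands.
- The arm moves only by the tool step_arm, never from a script. Its argument "deltas" is a list of rows, each an object of numbers: "x", "y", "z": the shift along the world's x, y, z in m; "rx", "ry", "rz": the turn, a rotation vector about the world's x, y, z in degrees; "fingers": the finger opening in m, from 0 to 0.0854. A call has exactly 5 rows; each row is the pose to reach, as a shift and turn from the pose commanded when the call began; what a row does not reach only later rows make up. A row lasts 1/10 s, in which the tool goes at most 50 mm and 8.59 degrees, less where a joint would pass 70% of its speed; a pose out of reach is approached as far as the arm can. A call with a gripper value outside its range is refused whole. The fingers move at their own pace and stop on an object; the grip force is fixed at half the most. Time passes only in rows, so rows that repeat a pose let the fingers close, or fill a call up. It gives the time, the measured TCP pose, the force and the opening at its end, in the units of the state.
- read_state(): the state, without advancing time (a new reading comes with each control period).
- camera(name): name is "side" or "top"; returns the picture (420x560x3 uint8, red, green, blue); there is no depth.
- calibration(name): a dict with "vertical_fov" (degrees; the focal length in pixels is half the picture's height over the tangent of half this angle, whatever the lens; pixels are square), "cx", "cy" (the principal point, pixels), "k1" (the pictures are not rectified: a ray, as slopes to the right and down, at radius r is drawn at 1 + k1 r^2 times it, then the intrinsics apply), "T" (4x4, takes a point from camera to world coordinates). Camera axes: x right, y down, z forward; pixel columns grow to the right and rows downward; lengths in m; the calibration is good to about 2 mm. A picture is of the moment at which its call begins. calibration takes no time and is no camera call.
- hand_in(): hands the job in, once; it reports no verdict.
Trained networks look in the newest picture that a camera, given by its name, has taken for a name from the list of things; names that differ only in an ending like _2 or _b are one class to them, and where a whole thing is asked for, a point or a joint stands for the part that bears it (a point fixed in the world has none). Each returns a list of dicts, best first, with "confidence" (0 to 1); they miss things now and then, are a little off and sometimes report something else, mostly with a low value. They report only what shows in the picture. A call takes as long as a camera call.
- cut_out(query, camera): "pixels" (420x560 bool, what is visible of it) and "extent" ([left, top, right, bottom] in pixels, round what is visible of it).
The state is a dict: "time": time; "q": joint angles; "dq": joint speeds; "tau": joint torques, N m; "tcp_pos": TCP position; "ee_rot": TCP orientation; "contact_force": force on the tool from outside, world axes, zero at the start; "wrist_torque": the same for the moment, N m; "grip_width": finger opening in m.
Only numpy, scipy, OpenCV 4.12 (cv2) and the standard library are available. Lean on these libraries where they do the work, as an engineer would, in place of code of your own. Each camera call takes 0.05 s, during which the arm holds its last target.

## Task

Set the full carrier (the one with black cartridges) gently and upright, without dropping it, into the blue case, between the rails in front of the back stop, and let go of it; then slide the red-gripped jaw up until it presses the carrier firmly against the stop, with about 10 N. With both orange turnbuttons still clear, shut the lid fully, then turn both turnbuttons square across it. Leave the empty carrier and the other things on the bench alone.

Things in the scene. Friction and masses are not known exactly. Their poses are not given: they have to be found in the camera images.
- case: Fixed blue open-topped clamp case, 200 mm (its x) by 190 mm (its y), 70 mm high, walls 8 mm, inner floor 8 mm above the table. Origin: centre of its underside; x points from the jaw (front, nearest the robot) to the lid hinge (back), z up. A latch post, 30 mm square and 80 mm high, stands outside each side wall at x = 0.
- back_stop (a point): Top centre of the front face of the fixed aluminium stop inside the back of the case: 62 mm behind the case centre, 30 mm above the table, 120 mm wide, 30 mm thick. From x = 0 to this face two low rails run along x, inner faces at y = +-66 mm from the case's middle, tops 20 mm above the table.
- nest (a point): Point on the case's inner floor where the centre of the carrier's underside lies once it is pushed against the back stop (32 mm behind the case centre in x, 8 mm above the table); axes as the case. The carrier goes in with its 120 mm length along y, either way round.
- jaw: Sliding clamp jaw in the front of the case: aluminium block 22 mm (x) by 90 mm (y), top 32 mm above the table, with an upright red grip on it, 22 mm (x) by 14 mm (y), top 64 mm above the table. Origin: under its centre, at table height; axes as the case. It slides 66 mm along the case's x towards the stop with slight friction (1.5 N) and stays where left.
- jaw_grip (a point): Centre of the top of the jaw's red grip.
- jaw_face (a point): Centre of the jaw's clamping face (towards the carrier).
- lid (a joint): Hinge of the lid, rad: 0 shut flat on the case, about 1.6 standing open. Stiff: stays at any angle.
- lid_hinge (a point): Middle of the lid's hinge line, along the case's y on the top of the back wall (70 mm above the table).
- lid_edge (a point): Middle of the lid's free edge on its outer (upper when shut) face, 200 mm from the hinge line. The lid is a clear pane in an aluminium frame, 200 by 190 mm, 8 mm thick, hinge line at its underside; a red tab, 50 mm wide, 8 mm thick, juts 22 mm beyond this edge.
- latch_left (a joint): Orange turnbutton on the case's +y side post, rad; grows counter-clockwise seen from above about a vertical pin. 0: arm along the side wall, pointing to the front, clear of the lid; 1.57: arm square across the lid's edge, pointing inward. Range -0.35 to 1.62; stays where left.
- latch_left_pivot (a point): On the left turnbutton's pin axis (112 mm from the case's middle), at the top of the fin, 110 mm above the table. The arm is 14 mm wide, reaches 52 mm past the pin one way and 14 mm the other, 80 to 90 mm above the table (shut lid's top: 78 mm); an upright fin 10 mm thick on it, up to 110 mm, runs from 8 mm behind the pin to 44 mm along the arm.
- latch_left_tip (a point): End of the left turnbutton's fin, at its top, 44 mm from the pin axis towards the arm's end.
- latch_right (a joint): Orange turnbutton on the case's -y side post, rad; grows clockwise seen from above about a vertical pin. 0: arm along the side wall, pointing to the front, clear of the lid; 1.57: arm square across the lid's edge, pointing inward. Range -0.35 to 1.62; stays where left.
- latch_right_pivot (a point): On the right turnbutton's pin axis (112 mm from the case's middle), at the top of the fin, 110 mm above the table. The arm is 14 mm wide, reaches 52 mm past the pin one way and 14 mm the other, 80 to 90 mm above the table (shut lid's top: 78 mm); an upright fin 10 mm thick on it, up to 110 mm, runs from 8 mm behind the pin to 44 mm along the arm.
- latch_right_tip (a point): End of the right turnbutton's fin, at its top, 44 mm from the pin axis towards the arm's end.
- carrier: Loose full carrier: white plate 60 mm (its x) by 120 mm (its y) by 18 mm with eight upright black cartridges (13 mm thick, tops at 44 mm) in two groups at its ends, and in the middle an upright blue handle 12 mm (x) by 40 mm (y), from 18 to 56 mm. About 0.3 kg. Origin: centre of its underside, z up.
- empty_carrier: Loose empty carrier: the same white plate and blue handle, without cartridges. Not wanted; left alone. Origin: centre of its underside.
- bottle: Bystander: clear bottle with blue cap, 60 mm thick, 150 mm high. Origin: centre of its underside.
- jar: Bystander: amber jar with white cap, 64 mm thick, 70 mm high. Origin: centre of its underside.
- screwdriver: Bystander: screwdriver 170 mm long with yellow handle, lying along its x.
- suction_pen: Bystander: white suction pen, 160 mm long, 16 mm thick, lying along its x.

How it is judged:
By the outcome, as a careful person would: the job done as asked, in the order asked, and still so for the second after the job is handed in, with the robot touching nothing.
It also fails if it takes over 72 s, if anything falls off the work surface, if the arm or the gripper's body presses on something with over 40 N, if the wrist force passes 120 N, or if a joint passes its speed limit or range.

## Working session

There is one attempt and no reset: what is moved stays moved. The work goes in short steps, Python scripts to look and compute and a tool call to move; the robot and the scene stay as the last step left them, time stands still between calls to the robot, and variables do not carry over. Pictures are saved under pics/ and viewed, and the job is handed in when it is done.

Besides the shell and the picture viewer there is one more tool, called by a JSON object that holds its "fn" and its "kwargs", one argument or row to a line. step_arm: Moves the arm, as the interface text tells. Its arguments: {"type":"object","properties":{"deltas":{"type":"array","items":{"type":"object","properties":{"x":{"type":"number"},"y":{"type":"number"},"z":{"type":"number"},"rx":{"type":"number"},"ry":{"type":"number"},"rz":{"type":"number"},"fingers":{"type":"number"}}}}},"required":["deltas"]}

```bash
ls; mkdir -p pics
python3 - <<'E'
from rig import *
import cv2
s=read_state(); print({k:(v.tolist() if hasattr(v,'tolist') else v) for k,v in s.items()})
try: print(tcp_to_grasp)
except Exception as e: print(e)
for n in ("side","top"):
    im=camera(n); cv2.imwrite(f"pics/{n}0.png",im[:,:,::-1]); print(n,calibration(n))
E
```

```text
pics
{'time': 0.0, 'q': [-1.3538235645228371, 0.629347213791893, 0.03844579899005096, 1.518387596130385, -0.027003354206516467, 0.9962819194167704, -0.019990901201735904], 'dq': [-0.0008669682949527786, -0.0009598586656291322, -0.0005791751167290585, 0.0004579687658341491, 0.0018303381994301939, 0.000873007675829733, -0.0018927921633898513], 'tau': [-0.0009354453868581913, -56.339510679244995, 1.225862056016922, -19.34438467025757, 0.010952733282465488, 0.010408821108285338, 2.0597098000507685e-05], 'tcp_pos': [0.18116047328314372, 0.6235875577620105, 0.23038218289628465], 'ee_rot': [3.1415676492855957, 0.0019057983759640518, 1.2880272588929773], 'contact_force': [0.20263021681455962, 0.1995789169207628, -0.6063949238076286], 'wrist_torque': [-0.008535804208415137, -0.005393507003315886, -0.045657888034768994], 'grip_width': 0.08539122672418112}
-0.0187
side {'vertical_fov': 56.480731386728344, 'cx': 280.42735902997714, 'cy': 211.6543608590655, 'k1': 0.007534677123567067, 'T': array([[ 0.85715479, -0.31092481,  0.41062322,  0.14351895],
       [-0.51496144, -0.53284767,  0.671482  , -0.75325662],
       [ 0.01001921, -0.78701914, -0.61684722,  0.79032534],
       [ 0.        ,  0.        ,  0.        ,  1.        ]])}
top {'vertical_fov': 50.838318014077196, 'cx': 276.64921516900006, 'cy': 207.78064653056785, 'k1': -0.058684589163582754, 'T': array([[-0.01986137, -0.97233183,  0.23275812,  0.31386567],
       [-0.99977994,  0.01774292, -0.01119185, -0.0027215 ],
       [ 0.00675238, -0.23292919, -0.97247026,  1.2131109 ],
       [ 0.        ,  0.        ,  0.        ,  1.        ]])}
```

View pics/side0.png

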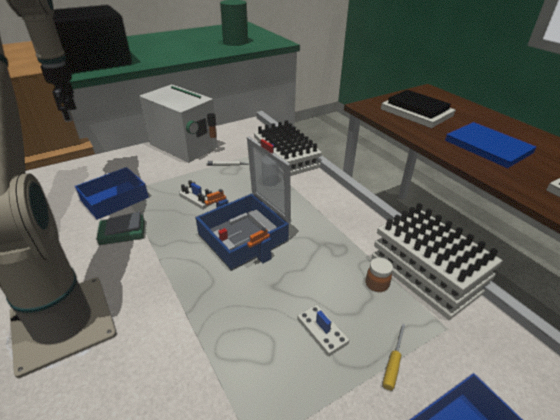

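View pics/top0.png

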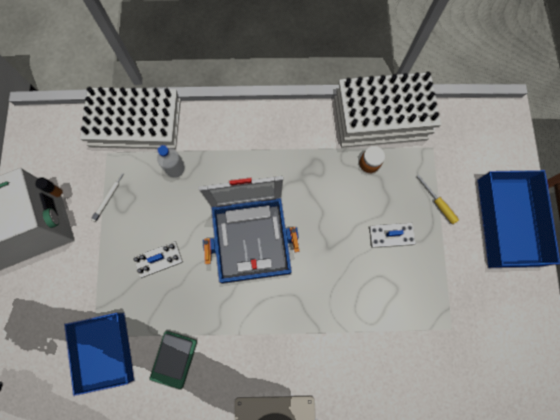

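```bash
cat > h.py <<'E'
from rig import *
import numpy as np, cv2
def K(n):
    c=calibration(n); f=210/np.tan(np.radians(c["vertical_fov"]/2)); return c,f
def proj(P,n):
    c,f=K(n); T=np.linalg.inv(c["T"]); P=np.atleast_2d(P)
    p=P@T[:3,:3].T+T[:3,3]; s=p[:,:2]/p[:,2:]; r2=(s**2).sum(1,keepdims=True)
    return s*(1+c["k1"]*r2)*f+[c["cx"],c["cy"]]
def ray(uv,n):
    c,f=K(n); d=(np.atleast_2d(uv)-[c["cx"],c["cy"]])/f; s=d.copy()
    for _ in range(20): s=d/(1+c["k1"]*(s**2).sum(1,keepdims=True))
    D=np.c_[s,np.ones(len(s))]@c["T"][:3,:3].T
    return c["T"][:3,3],D
def onz(uv,n,z):
    o,D=ray(uv,n); return o+D*((z-o[2])/D[:,2])[:,None]
def Rz(a): return np.array([[np.cos(a),-np.sin(a),0],[np.sin(a),np.cos(a),0],[0,0,1]])
def crop(im,box,sc):
    l,t,r,b=box; return cv2.resize(im[t:b,l:r,::-1],None,fx=sc,fy=sc,interpolation=cv2.INTER_CUBIC)
E
python3 - <<'E'
from h import *
import pickle
ims={n:camera(n) for n in("top","side")}
res={}
for n in("top","side"):
    for q in("case","carrier","jaw","lid","latch_left","latch_right","empty_carrier"):
        r=cut_out(q,n); res[n,q]=r
        for d in r[:3]: 
            m=d["pixels"]; yx=np.argwhere(m).mean(0) if m.any() else None
            print(n,q,round(d["confidence"],2),np.round(d["extent"],1).tolist(),m.sum(),yx[::-1].round(1))
pickle.dump((ims,res),open("d0.pkl","wb"))
cv2.imwrite("pics/t1.png",crop(ims["top"],(120,160,320,300),4))
cv2.imwrite("pics/s1.png",crop(ims["side"],(160,120,310,280),4)[:600])
E
```

```text
top case 0.94 [197.3, 178.3, 298.6, 282.0] 7923 [248.5 229.4]
top case 0.29 [421.4, 177.6, 459.8, 222.6] 300 [442.4 205. ]
top carrier 0.62 [132.1, 241.4, 183.2, 276.4] 1012 [157.4 259.4]
top carrier 0.31 [289.8, 229.3, 302.2, 249.8] 148 [294.3 239.1]
top jaw 0.8 [237.3, 257.3, 273.8, 270.3] 351 [254.5 264.8]
top lid 0.66 [198.5, 176.3, 282.9, 208.9] 1857 [242.2 190.4]
top lid 0.64 [289.3, 228.1, 298.3, 249.7] 112 [294.3 239.7]
top latch_left 0.49 [201.2, 237.2, 211.4, 263.7] 170 [206.5 251.5]
top latch_left 0.19 [199.5, 178.1, 298.0, 285.1] 7967 [248.5 229.5]
top empty_carrier 0.79 [368.4, 222.1, 412.3, 249.3] 1031 [391.8 234.7]
side case 0.64 [199.6, 140.9, 291.5, 274.2] 7224 [251.  211.7]
side carrier 0.89 [178.8, 182.3, 211.3, 209.8] 506 [194.1 194. ]
side jaw 0.59 [214.6, 225.7, 231.7, 247.9] 214 [223.9 237.2]
side lid 0.93 [247.2, 137.5, 292.2, 221.2] 2441 [269.6 176.8]
side lid 0.52 [248.3, 228.9, 268.8, 246.3] 241 [258.2 237. ]
side latch_left 0.78 [209.0, 190.3, 221.5, 203.9] 153 [215.3 196.9]
side latch_right 0.56 [252.2, 223.4, 268.1, 246.4] 203 [258.  237.3]
side empty_carrier 0.72 [298.0, 305.7, 348.0, 356.2] 1310 [323.  329.9]
side empty_carrier 0.46 [204.1, 191.6, 225.0, 206.1] 203 [215.1 197.1]
```

View pics/t1.png

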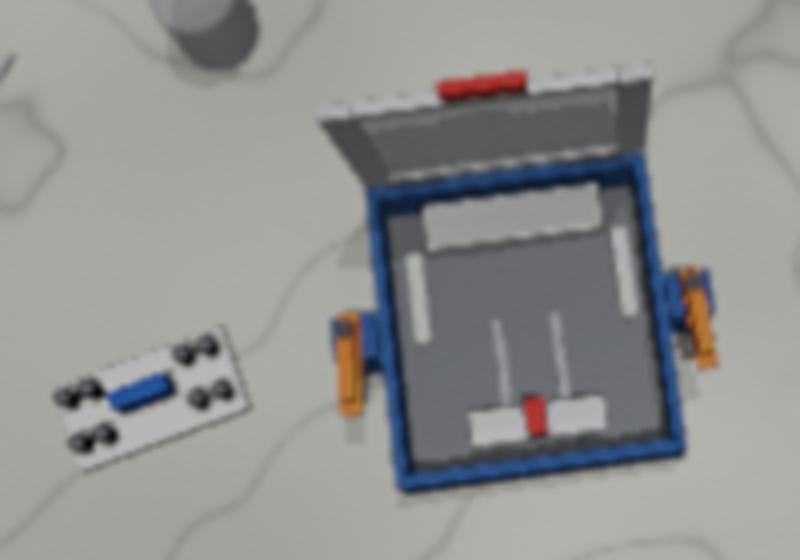

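View pics/s1.png

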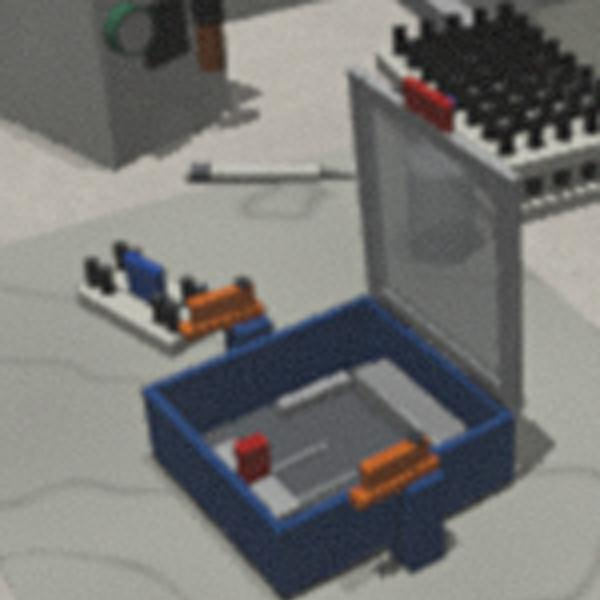

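```bash
cat > fit.py <<'E'
from h import *
import pickle
from scipy.optimize import least_squares
ims,res=pickle.load(open("d0.pkl","rb"))
t=lambda u,v:(120+u/4,160+v/4); s=lambda u,v:(160+u/4,120+v/4)
H=.07
obs=[("top",(.1,.095,H),t(370,188)),("top",(.1,-.095,H),t(645,156)),
("top",(.062,.06,.03),t(428,250)),("top",(.062,-.06,.03),t(601,230)),
("top",(.092,.06,.03),t(422,206)),("top",(.092,-.06,.03),t(597,184)),
("side",(-.1,.095,H),s(145,392)),("side",(-.1,-.095,H),s(281,527)),("side",(.1,-.095,H),s(514,414)),("side",(.1,.095,H),s(370,296)),
("side",(-.1,-.095,0),s(287,602)),("side",(-.1,.095,0),s(155,460))]
def r(p):
    return np.concatenate([(proj(Rz(p[2])@np.array(P)+[p[0],p[1],0],n)[0]-uv) for n,P,uv in obs])
f=least_squares(r,[.47,.05,.1],x_scale=[.01,.01,.01],loss="soft_l1"); print(f.x,np.degrees(f.x[2])); print(r(f.x).reshape(-1,2).round(1).tolist())
x,y,a=f.x
R=Rz(a);o=np.array([x,y,0])
def draw(n,loop,M,img,col):
    p=proj(np.array(loop)@M[0].T+M[1],n)
    off,sc=((120,160),4) if n=="top" else ((160,120),4)
    cv2.polylines(img,[np.int32(np.round(((p-off)*sc+1.5)))],True,col,1)
def rect(x0,x1,y0,y1,z): return [(x0,y0,z),(x0,y1,z),(x1,y1,z),(x1,y0,z)]
for n,box in(("top",(120,160,320,300)),("side",(160,120,310,280))):
    img=crop(ims[n],box,4)
    C=(R,o)
    for L in(rect(-.1,.1,-.095,.095,.07),rect(-.092,.092,-.087,.087,.07),rect(-.1,.1,-.095,.095,0),rect(.062,.092,-.06,.06,.03),rect(0,.062,.066,.074,.02),rect(0,.062,-.074,-.066,.02)): draw(n,L,C,img,(0,255,0))
    cv2.imwrite(f"pics/fit_{n}.png",img[:600])
E
python3 fit.py
```

```text
[0.5049318  0.052762   0.11792247] 6.756459615570906
[[-1.5, -0.1], [0.4, -1.5], [0.2, -0.5], [0.4, -1.3], [0.4, -0.1], [-0.0, -0.3], [-1.2, -1.1], [-0.6, 1.4], [0.5, 0.2], [-0.9, -0.9], [-0.4, 1.1], [-0.8, -0.1]]
```

View pics/fit_top.png

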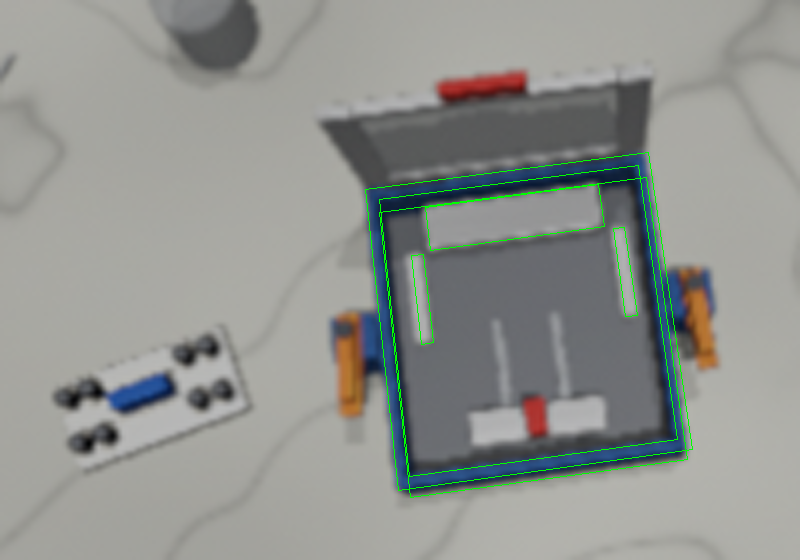

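View pics/fit_side.png

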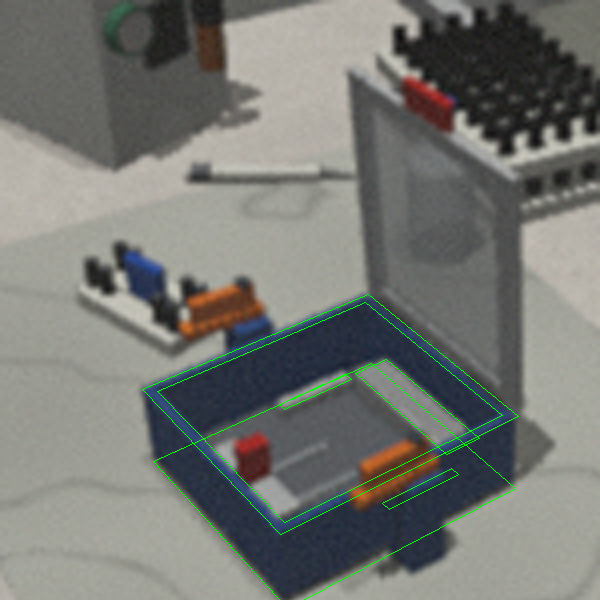

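```bash
cat > fitc.py <<'E'
from h import *
import pickle
from scipy.optimize import least_squares
ims,res=pickle.load(open("d0.pkl","rb"))
cv2.imwrite("pics/ct.png",crop(ims["top"],(125,235,190,285),10)); cv2.imwrite("pics/cs.png",crop(ims["side"],(172,175,220,215),12))
E
python3 fitc.py
```

```text
(no output)
```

View pics/ct.png

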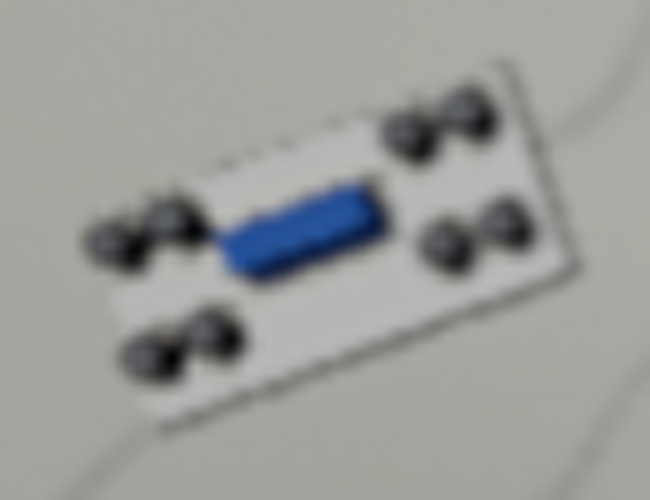

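View pics/cs.png

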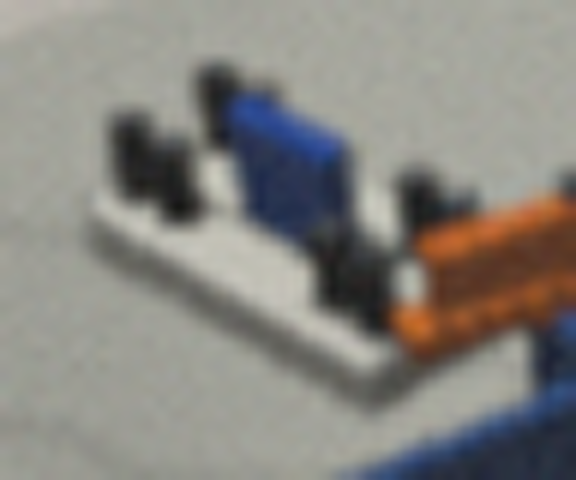

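```bash
cat >> fitc.py <<'E'
t=lambda u,v:(125+u/10-.5,235+v/10-.5); s=lambda u,v:(172+u/12-.5,175+v/12-.5)
obs=[("top",(.03,-.06,.018),t(505,65)),("top",(-.03,-.06,.018),t(578,262)),("top",(-.03,.06,.018),t(155,425)),
("top",(.006,.02,.056),t(222,240)),("top",(.006,-.02,.056),t(362,182)),("top",(-.006,-.02,.056),t(385,218)),("top",(-.006,.02,.056),t(240,280)),
("side",(-.03,.06,.018),s(92,200)),("side",(-.03,-.06,.018),s(375,370)),("side",(-.006,-.02,.056),s(338,162)),("side",(-.006,.02,.056),s(235,102))]
def r(p): return np.concatenate([(proj(Rz(p[2])@np.array(P)+[p[0],p[1],0],n)[0]-uv) for n,P,uv in obs])
f=least_squares(r,[.47,.25,.4],x_scale=.01,loss="soft_l1");print(f.x,np.degrees(f.x[2]));print(r(f.x).reshape(-1,2).round(1).tolist())
R=Rz(f.x[2]);o=np.r_[f.x[:2],0]
def rect(x0,x1,y0,y1,z): return [(x0,y0,z),(x0,y1,z),(x1,y1,z),(x1,y0,z)]
for n,box,sc in(("top",(125,235,190,285),10),("side",(172,175,220,215),12)):
    img=crop(ims[n],box,sc)
    for L in (rect(-.03,.03,-.06,.06,.018),rect(-.03,.03,-.06,.06,0),rect(-.006,.006,-.02,.02,.056)):
        p=proj(np.array(L)@R.T+o,n); cv2.polylines(img,[np.int32((p+.5-box[:2])*sc)],True,(0,255,0),1)
    cv2.imwrite(f"pics/fc_{n}.png",img)
E
python3 fitc.py; python3 -c "
import cv2,numpy as np
a=cv2.imread('pics/fc_top.png');b=cv2.imread('pics/fc_side.png');b=cv2.resize(b,None,fx=.6,fy=.6);a=cv2.resize(a,None,fx=.68,fy=.68)
h=max(a.shape[0],b.shape[0]);c=np.zeros((h,a.shape[1]+b.shape[1],3),'uint8');c[:a.shape[0],:a.shape[1]]=a;c[:b.shape[0],a.shape[1]:]=b;cv2.imwrite('pics/fc.png',c)"
```

```text
[0.46349725 0.30839381 0.35322499] 20.238301006450275
[[0.4, -0.3], [0.1, 0.4], [0.4, 0.1], [-0.2, -0.9], [0.1, -0.5], [-0.8, 0.1], [-0.7, -0.6], [-0.3, 0.9], [0.2, 0.3], [-0.9, 0.3], [-0.4, 1.0]]
```

View pics/fc.png

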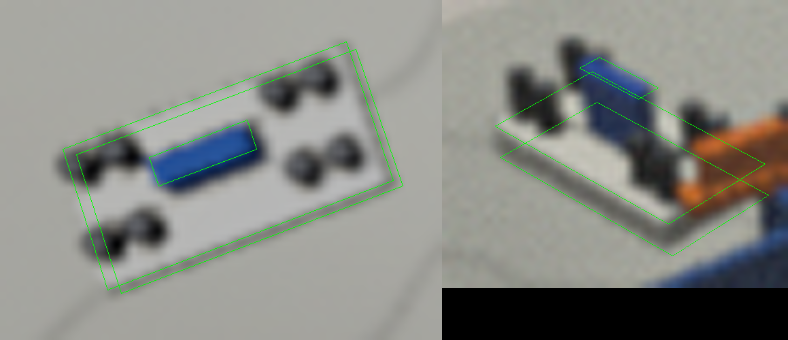

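{"fn": "step_arm", "kwargs": {
  "deltas": [
    {"x": 0.03, "y": -0.035, "rz": -6, "fingers": 0.05},
    {"x": 0.06, "y": -0.07, "rz": -13, "fingers": 0.05},
    {"x": 0.09, "y": -0.105, "rz": -20, "fingers": 0.05},
    {"x": 0.12, "y": -0.14, "rz": -27, "fingers": 0.05},
    {"x": 0.15, "y": -0.17, "rz": -33, "fingers": 0.05}
  ]
}}

```text
invalid input
```

{"fn": "step_arm", "kwargs": {
  "deltas": [
    {"x": 0.03, "y": -0.035, "z": 0.0, "rx": 0, "ry": 0, "rz": -6, "fingers": 0.05},
    {"x": 0.06, "y": -0.07, "z": 0, "rx": 0, "ry": 0, "rz": -13, "fingers": 0.05},
    {"x": 0.09, "y": -0.105, "z": 0, "rx": 0, "ry": 0, "rz": -20, "fingers": 0.05},
    {"x": 0.12, "y": -0.14, "z": 0, "rx": 0, "ry": 0, "rz": -27, "fingers": 0.05},
    {"x": 0.15, "y": -0.17, "z": 0, "rx": 0, "ry": 0, "rz": -33, "fingers": 0.05}
  ]
}}

```text
time: 1.4
tcp_pos: [0.3325, 0.4523, 0.2316]
ee_rot: [3.141, -0.0, 0.707]
contact_force: [0.6, -0.4, -0.5]
grip_width: 0.0501
```

{"fn": "step_arm", "kwargs": {
  "deltas": [
    {"x": 0.033, "y": -0.037, "z": -0.01, "rx": 0, "ry": 0, "rz": -5, "fingers": 0.05},
    {"x": 0.066, "y": -0.073, "z": -0.02, "rx": 0, "ry": 0, "rz": -10, "fingers": 0.05},
    {"x": 0.1, "y": -0.11, "z": -0.03, "rx": 0, "ry": 0, "rz": -15, "fingers": 0.05},
    {"x": 0.132, "y": -0.146, "z": -0.05, "rx": 0, "ry": 0, "rz": -20.3, "fingers": 0.05},
    {"x": 0.132, "y": -0.146, "z": -0.08, "rx": 0, "ry": 0, "rz": -20.3, "fingers": 0.05}
  ]
}}

```text
time: 1.9
tcp_pos: [0.4703, 0.3022, 0.1529]
ee_rot: [3.138, -0.008, 0.346]
contact_force: [0.6, -0.3, 0.5]
grip_width: 0.05
```

Run:
```python
from h import *
print(read_state()["tcp_pos"],read_state()["ee_rot"])
a=camera("top");b=camera("side")
cv2.imwrite("pics/a1.png",crop(a,(100,200,240,300),5)); cv2.imwrite("pics/a2.png",crop(b,(150,110,260,230),5))
```

```text
[0.47030442 0.30223843 0.15285325] [ 3.13805675 -0.00767109  0.34558341]
```

View pics/a1.png

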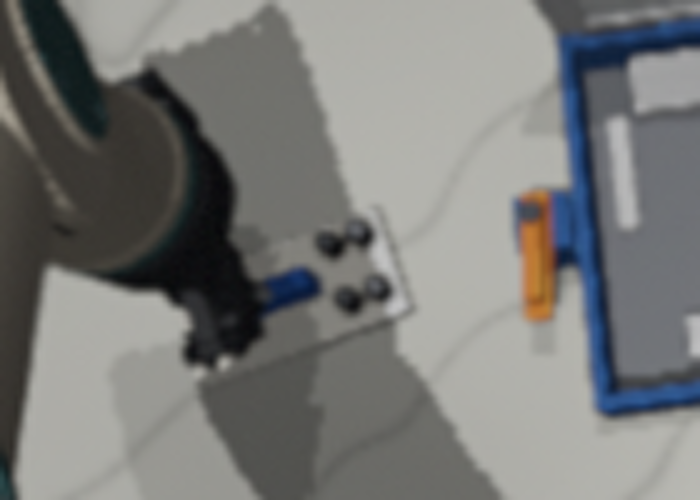

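View pics/a2.png

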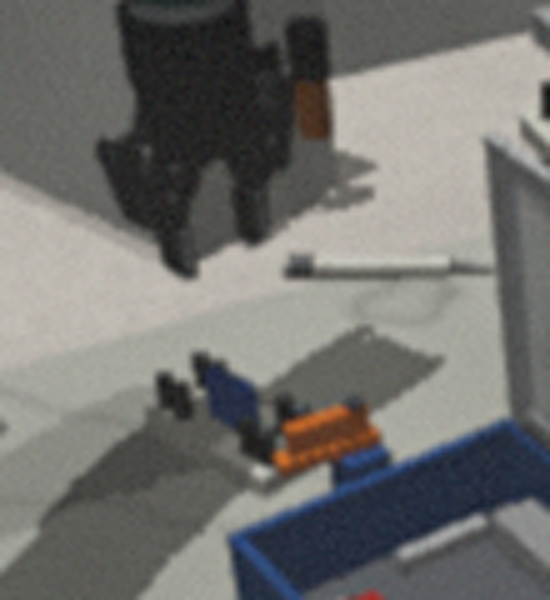

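{"fn": "step_arm", "kwargs": {
  "deltas": [
    {"x": 0, "y": 0, "z": -0.03, "rx": 0, "ry": 0, "rz": 0, "fingers": 0.05},
    {"x": 0, "y": 0, "z": -0.06, "rx": 0, "ry": 0, "rz": 0, "fingers": 0.05},
    {"x": 0, "y": 0, "z": -0.08, "rx": 0, "ry": 0, "rz": 0, "fingers": 0.05},
    {"x": 0, "y": 0, "z": -0.08, "rx": 0, "ry": 0, "rz": 0, "fingers": 0.05},
    {"x": 0, "y": 0, "z": -0.08, "rx": 0, "ry": 0, "rz": 0, "fingers": 0.05}
  ]
}}

```text
time: 2.5
tcp_pos: [0.4632, 0.3097, 0.0723]
ee_rot: [-3.141, -0.001, 0.36]
contact_force: [0.3, 0.2, -0.3]
grip_width: 0.05
```

Run:
```python
from h import *
s=read_state();print(s["tcp_pos"],s["ee_rot"])
b=camera("side");a=camera("top")
def mark(im,n,box,sc):
    img=crop(im,box,sc)
    for p in (s["tcp_pos"],):
        for dx in(-.0395,0,.0395):
            q=proj(np.array(p)+Rz(s["ee_rot"][2])@[dx,0,0],n)[0]; cv2.circle(img,tuple(np.int32((q+.5-box[:2])*sc)),3,(0,255,0),-1)
    return img
cv2.imwrite("pics/b1.png",mark(a,"top",(100,200,240,300),5)); cv2.imwrite("pics/b2.png",mark(b,"side",(150,130,230,220),6))
```

```text
[0.46318457 0.30967947 0.07233628] [-3.14061943e+00 -7.23998886e-04  3.59641348e-01]
```

View pics/b1.png

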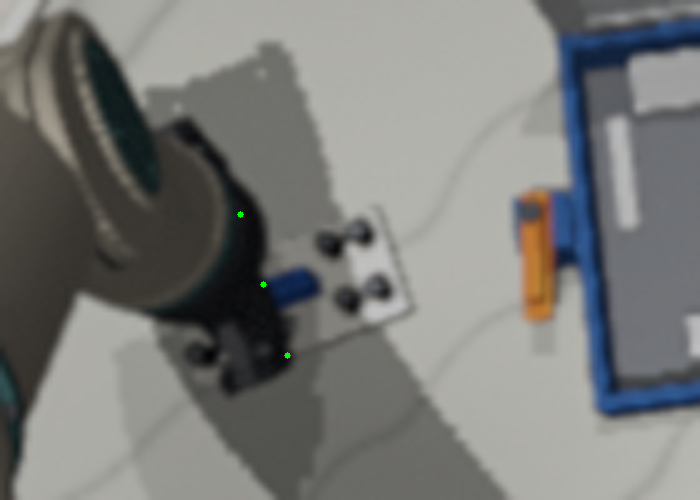

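View pics/b2.png

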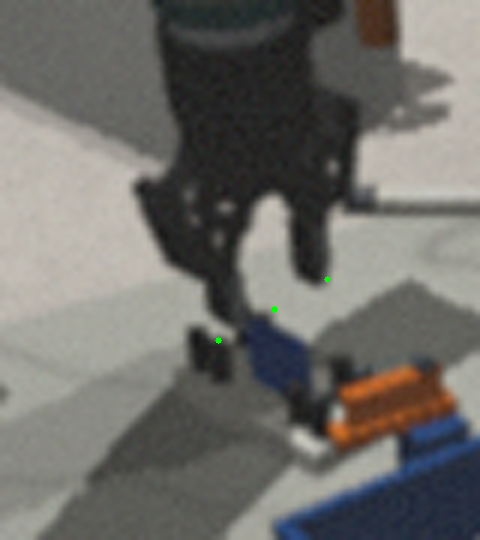

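{"fn": "step_arm", "kwargs": {
  "deltas": [
    {"x": 0, "y": -0.001, "z": -0.02, "rx": 0, "ry": 0, "rz": 0, "fingers": 0.05},
    {"x": 0, "y": -0.001, "z": -0.04, "rx": 0, "ry": 0, "rz": 0, "fingers": 0.05},
    {"x": 0, "y": -0.001, "z": -0.046, "rx": 0, "ry": 0, "rz": 0, "fingers": 0.05},
    {"x": 0, "y": -0.001, "z": -0.046, "rx": 0, "ry": 0, "rz": 0, "fingers": 0.02},
    {"x": 0, "y": -0.001, "z": -0.046, "rx": 0, "ry": 0, "rz": 0, "fingers": 0.005}
  ]
}}

```text
time: 3.1
tcp_pos: [0.464, 0.3077, 0.0264]
ee_rot: [-3.141, -0.002, 0.358]
contact_force: [-1.1, 0.1, 0.4]
grip_width: 0.0219
```

{"fn": "step_arm", "kwargs": {
  "deltas": [
    {"x": 0, "y": 0, "z": 0, "rx": 0, "ry": 0, "rz": 0, "fingers": 0.0},
    {"x": 0, "y": 0, "z": 0, "rx": 0, "ry": 0, "rz": 0, "fingers": 0.0},
    {"x": 0, "y": 0, "z": 0, "rx": 0, "ry": 0, "rz": 0, "fingers": 0.0},
    {"x": 0, "y": 0, "z": 0.005, "rx": 0, "ry": 0, "rz": 0, "fingers": 0.0},
    {"x": 0, "y": 0, "z": 0.02, "rx": 0, "ry": 0, "rz": 0, "fingers": 0.0}
  ]
}}

```text
time: 3.6
tcp_pos: [0.462, 0.3064, 0.0448]
ee_rot: [3.141, 0.003, 0.358]
contact_force: [-0.4, -0.3, -2.2]
grip_width: 0.011
```

{"fn": "step_arm", "kwargs": {
  "deltas": [
    {"x": 0, "y": 0, "z": 0.03, "rx": 0, "ry": 0, "rz": 0, "fingers": 0.0},
    {"x": 0, "y": 0, "z": 0.065, "rx": 0, "ry": 0, "rz": 0, "fingers": 0.0},
    {"x": 0.0, "y": 0, "z": 0.1, "rx": 0, "ry": 0, "rz": 0, "fingers": 0.0},
    {"x": 0.0, "y": 0, "z": 0.12, "rx": 0, "ry": 0, "rz": 0, "fingers": 0.0},
    {"x": 0.005, "y": -0.01, "z": 0.13, "rx": 0, "ry": 0, "rz": 0, "fingers": 0.0}
  ]
}}

```text
time: 4.1
tcp_pos: [0.4683, 0.2991, 0.178]
ee_rot: [-3.139, -0.003, 0.361]
contact_force: [0.7, 0.3, -1.9]
grip_width: 0.0109
```

{"fn": "step_arm", "kwargs": {
  "deltas": [
    {"x": 0.005, "y": -0.03, "z": 0, "rx": 0, "ry": 0, "rz": -2, "fingers": 0.0},
    {"x": 0.015, "y": -0.06, "z": 0, "rx": 0, "ry": 0, "rz": -4, "fingers": 0.0},
    {"x": 0.025, "y": -0.095, "z": 0, "rx": 0, "ry": 0, "rz": -6, "fingers": 0.0},
    {"x": 0.035, "y": -0.13, "z": 0, "rx": 0, "ry": 0, "rz": -8, "fingers": 0.0},
    {"x": 0.045, "y": -0.165, "z": 0, "rx": 0, "ry": 0, "rz": -10, "fingers": 0.0}
  ]
}}

```text
time: 4.6
tcp_pos: [0.5129, 0.1296, 0.175]
ee_rot: [3.141, 0.002, 0.181]
contact_force: [0.4, -0.3, -2.1]
grip_width: 0.0112
```

{"fn": "step_arm", "kwargs": {
  "deltas": [
    {"x": 0.007, "y": -0.03, "z": 0, "rx": 0, "ry": 0, "rz": -2, "fingers": 0.0},
    {"x": 0.014, "y": -0.055, "z": 0, "rx": 0, "ry": 0, "rz": -3.8, "fingers": 0.0},
    {"x": 0.019, "y": -0.074, "z": 0, "rx": 0, "ry": 0, "rz": -3.8, "fingers": 0.0},
    {"x": 0.019, "y": -0.074, "z": 0, "rx": 0, "ry": 0, "rz": -3.8, "fingers": 0.0},
    {"x": 0.019, "y": -0.074, "z": 0, "rx": 0, "ry": 0, "rz": -3.8, "fingers": 0.0}
  ]
}}

```text
time: 5.1
tcp_pos: [0.5316, 0.0576, 0.1749]
ee_rot: [-3.141, 0.002, 0.115]
contact_force: [0.0, 0.8, -2.6]
grip_width: 0.0107
```

Run:
```python
from h import *
b=camera("side");a=camera("top")
s=read_state();print(s["tcp_pos"],s["ee_rot"],s["contact_force"])
cv2.imwrite("pics/c1.png",crop(a,(180,160,320,300),4)); cv2.imwrite("pics/c2.png",crop(b,(180,80,320,280),3))
```

```text
[0.53158881 0.05921547 0.17501308] [-3.14073085e+00  1.31831807e-03  1.18160563e-01] [-0.33340103 -0.16931952 -2.22241189]
```

View pics/c1.png

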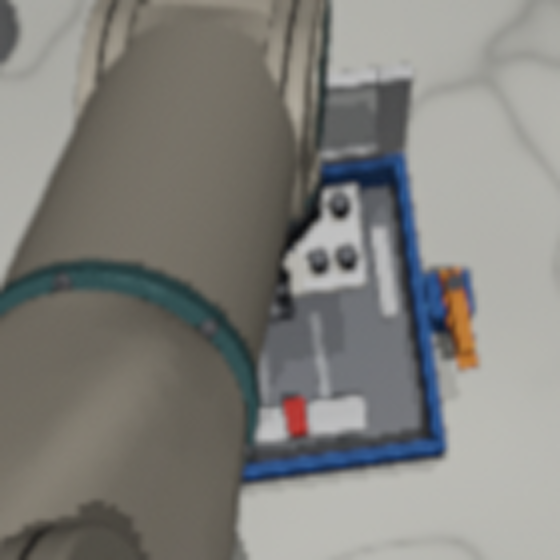

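View pics/c2.png

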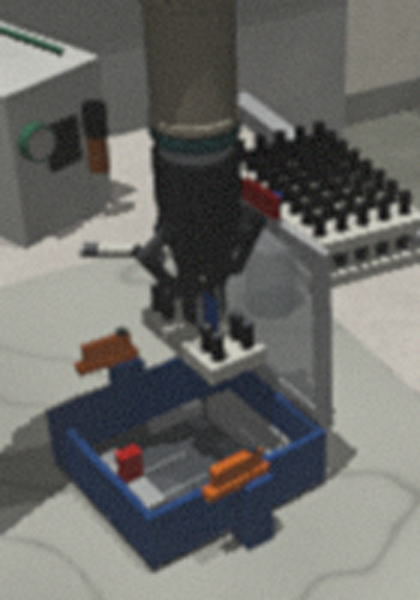

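{"fn": "step_arm", "kwargs": {
  "deltas": [
    {"x": 0, "y": -0.002, "z": -0.03, "rx": 0, "ry": 0, "rz": 0, "fingers": 0.0},
    {"x": 0, "y": -0.002, "z": -0.06, "rx": 0, "ry": 0, "rz": 0, "fingers": 0.0},
    {"x": 0.0, "y": -0.002, "z": -0.09, "rx": 0, "ry": 0, "rz": 0, "fingers": 0.0},
    {"x": 0.0, "y": -0.002, "z": -0.115, "rx": 0, "ry": 0, "rz": 0, "fingers": 0.0},
    {"x": 0, "y": -0.002, "z": -0.125, "rx": 0, "ry": 0, "rz": 0, "fingers": 0.0}
  ]
}}

```text
time: 5.7
tcp_pos: [0.5305, 0.0575, 0.0481]
ee_rot: [-3.141, 0.004, 0.119]
contact_force: [-0.0, 1.0, -3.3]
grip_width: 0.0109
```

{"fn": "step_arm", "kwargs": {
  "deltas": [
    {"x": 0, "y": 0, "z": -0.003, "rx": 0, "ry": 0, "rz": 0, "fingers": 0.0},
    {"x": 0, "y": 0, "z": -0.006, "rx": 0, "ry": 0, "rz": 0, "fingers": 0.0},
    {"x": 0.0, "y": 0, "z": -0.008, "rx": 0, "ry": 0, "rz": 0, "fingers": 0.0},
    {"x": 0.0, "y": 0, "z": -0.01, "rx": 0, "ry": 0, "rz": 0, "fingers": 0.0},
    {"x": 0, "y": 0, "z": -0.012, "rx": 0, "ry": 0, "rz": 0, "fingers": 0.0}
  ]
}}

```text
time: 6.2
tcp_pos: [0.5329, 0.0563, 0.0389]
ee_rot: [-3.141, -0.001, 0.117]
contact_force: [0.5, 0.6, -2.1]
grip_width: 0.0113
```

Run:
```python
from h import *
b=camera("side");a=camera("top")
s=read_state();print(s["tcp_pos"],s["ee_rot"],s["contact_force"])
cv2.imwrite("pics/d1.png",crop(a,(180,160,320,300),4)); cv2.imwrite("pics/d2.png",crop(b,(180,120,320,280),4)[:600])
```

```text
[0.53245067 0.05622544 0.03848486] [-3.14148444e+00 -3.33355061e-04  1.16795717e-01] [ 0.10028577 -0.16472479 -2.72609808]
```

View pics/d1.png

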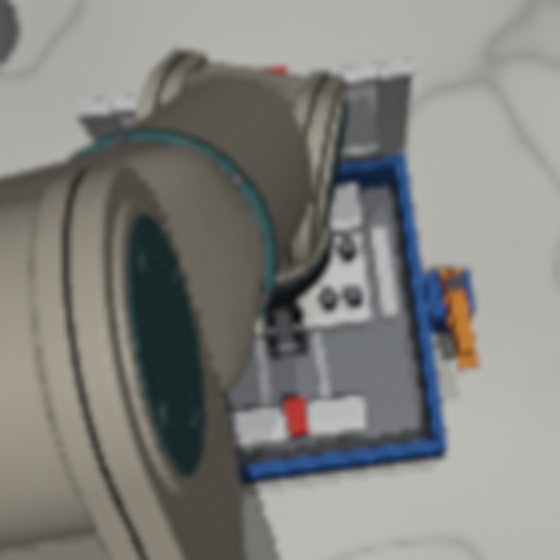

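View pics/d2.png

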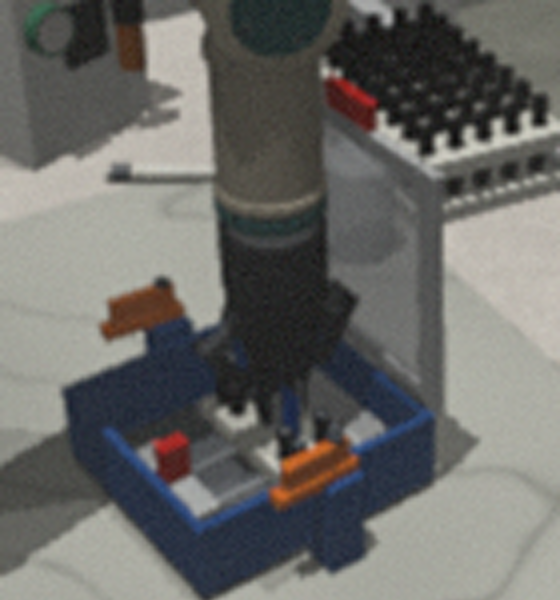

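{"fn": "step_arm", "kwargs": {
  "deltas": [
    {"x": 0, "y": 0, "z": -0.001, "rx": 0, "ry": 0, "rz": 0, "fingers": 0.0},
    {"x": 0, "y": 0, "z": -0.002, "rx": 0, "ry": 0, "rz": 0, "fingers": 0.0},
    {"x": 0.0, "y": 0, "z": -0.003, "rx": 0, "ry": 0, "rz": 0, "fingers": 0.0},
    {"x": 0.0, "y": 0, "z": -0.004, "rx": 0, "ry": 0, "rz": 0, "fingers": 0.0},
    {"x": 0, "y": 0, "z": -0.004, "rx": 0, "ry": 0, "rz": 0, "fingers": 0.0}
  ]
}}

```text
time: 6.8
tcp_pos: [0.5323, 0.0562, 0.0346]
ee_rot: [-3.141, -0.0, 0.117]
contact_force: [-1.5, -1.2, 1.5]
grip_width: 0.0112
```

{"fn": "step_arm", "kwargs": {
  "deltas": [
    {"x": 0, "y": 0, "z": 0, "rx": 0, "ry": 0, "rz": 0, "fingers": 0.015},
    {"x": 0, "y": 0, "z": 0, "rx": 0, "ry": 0, "rz": 0, "fingers": 0.025},
    {"x": 0.0, "y": 0, "z": 0, "rx": 0, "ry": 0, "rz": 0, "fingers": 0.03},
    {"x": 0.0, "y": 0, "z": 0, "rx": 0, "ry": 0, "rz": 0, "fingers": 0.03},
    {"x": 0, "y": 0, "z": 0.01, "rx": 0, "ry": 0, "rz": 0, "fingers": 0.03}
  ]
}}

```text
time: 7.3
tcp_pos: [0.5315, 0.0561, 0.0437]
ee_rot: [-3.141, 0.002, 0.117]
contact_force: [0.3, -0.3, -0.5]
grip_width: 0.0303
```

{"fn": "step_arm", "kwargs": {
  "deltas": [
    {"x": 0, "y": 0, "z": 0.02, "rx": 0, "ry": 0, "rz": 0, "fingers": 0.03},
    {"x": 0, "y": 0, "z": 0.05, "rx": 0, "ry": 0, "rz": 0, "fingers": 0.03},
    {"x": -0.0, "y": 0, "z": 0.09, "rx": 0, "ry": 0, "rz": 0, "fingers": 0.03},
    {"x": -0.03, "y": -0.01, "z": 0.11, "rx": 0, "ry": 0, "rz": 0, "fingers": 0.03},
    {"x": -0.06, "y": -0.02, "z": 0.11, "rx": 0, "ry": 0, "rz": 0, "fingers": 0.03}
  ]
}}

```text
time: 7.8
tcp_pos: [0.4743, 0.0362, 0.1575]
ee_rot: [-3.141, -0.007, 0.117]
contact_force: [-0.6, 0.6, -0.4]
grip_width: 0.0299
```

Run:
```python
from h import *
b=camera("side");a=camera("top")
s=read_state();print(s["tcp_pos"],s["ee_rot"],s["contact_force"],s["q"])
cv2.imwrite("pics/e1.png",crop(a,(180,160,320,300),4)); cv2.imwrite("pics/e2.png",crop(b,(180,120,320,280),4)[:600])
```

```text
[0.46788547 0.0348943  0.15549212] [-3.14081329  0.0035079   0.11471094] [-0.35466493  0.42979993  0.14959711] [-0.35002503  0.51348741  0.30911291  2.08912188 -0.27706819  0.58076429
  0.26994884]
```

View pics/e1.png

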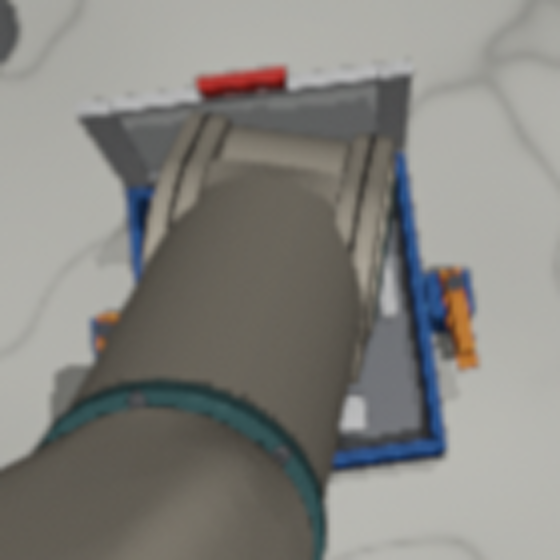

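View pics/e2.png

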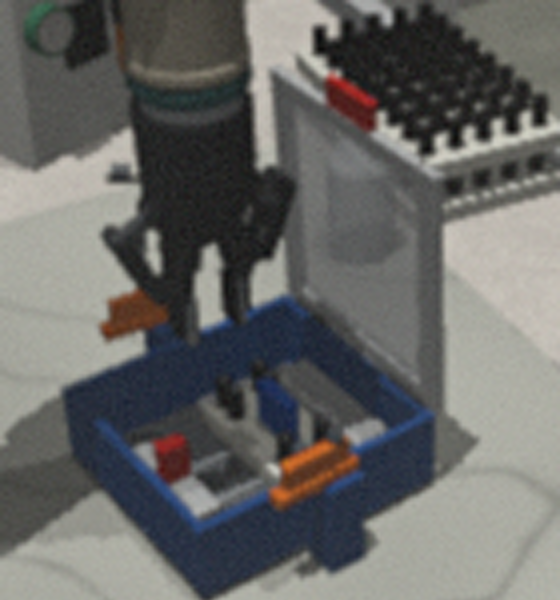

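Run:
```python
from h import *
import pickle
ims,res=pickle.load(open("d0.pkl","rb"))
C=np.array([.505,.0532,0]);R=Rz(.118)
t=lambda u,v:(120+u/4-.5,160+v/4-.5); s=lambda u,v:(160+u/4-.5,120+v/4-.5)
L=lambda P:((P-C)@R).round(4)
# block top back corners, front corners
for uv in((470,414),(604,397),(473,446),(606,428)): print("blk",L(onz(t(*uv),"top",.032)[0]))
for uv in((524,398),(544,396),(546,423)): print("grip",L(onz(t(*uv),"top",.064)[0]))
for uv in((235,441),(256,435),(269,443)): print("gripS",L(onz(s(*uv),"side",.064)[0]))
for xj in(-.079,-.077):
    P=C+R@[xj,0,.064]; print(P, np.array(proj(P,"side")[0]-[160,120])*4,np.array(proj(P,"top")[0]-[120,160])*4)
img=crop(ims["side"],(205,215,240,250),16)
cv2.imwrite("pics/j.png",img)
```

```text
blk [-0.0531  0.0459  0.032 ]
blk [-0.054  -0.0442  0.032 ]
blk [-0.0745  0.0465  0.032 ]
blk [-0.0747 -0.0428  0.032 ]
grip [-0.0514  0.0077  0.064 ]
grip [-0.0519 -0.0053  0.064 ]
grip [-0.0695 -0.0044  0.064 ]
gripS [-0.0724  0.0104  0.064 ]
gripS [-0.0572  0.007   0.064 ]
gripS [-0.0544 -0.006   0.064 ]
[0.42654936 0.04389962 0.064     ] [232.48205974 450.36791538] [539.18508795 436.52396869]
[0.42853545 0.04413507 0.064     ] [234.95110191 449.23736112] [538.79361474 433.45754154]
```

View pics/j.png

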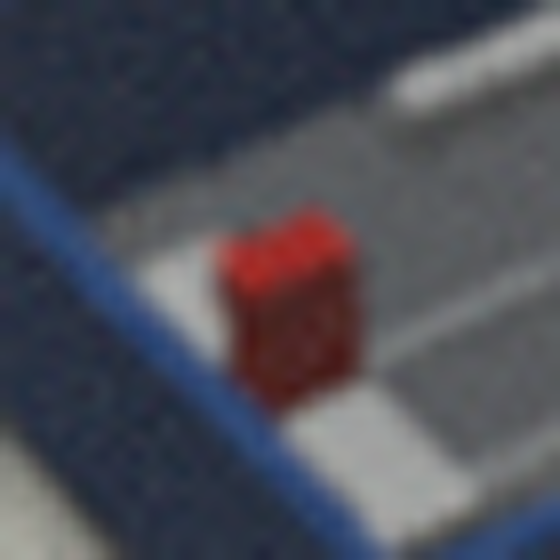

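{"fn": "step_arm", "kwargs": {
  "deltas": [
    {"x": -0.005, "y": 0.002, "z": 0, "rx": 0, "ry": 0, "rz": 8.5, "fingers": 0.05},
    {"x": -0.01, "y": 0.004, "z": 0, "rx": 0, "ry": 0, "rz": 17, "fingers": 0.05},
    {"x": -0.015, "y": 0.006, "z": 0, "rx": 0, "ry": 0, "rz": 25.5, "fingers": 0.05},
    {"x": -0.02, "y": 0.008, "z": 0, "rx": 0, "ry": 0, "rz": 34, "fingers": 0.05},
    {"x": -0.026, "y": 0.011, "z": 0, "rx": 0, "ry": 0, "rz": 42, "fingers": 0.05}
  ]
}}

```text
time: 8.4
tcp_pos: [0.4469, 0.0473, 0.1547]
ee_rot: [3.141, -0.001, 0.856]
contact_force: [0.4, -0.9, 0.6]
grip_width: 0.0499
```

{"fn": "step_arm", "kwargs": {
  "deltas": [
    {"x": 0, "y": 0, "z": 0, "rx": 0, "ry": 0, "rz": 8.5, "fingers": 0.05},
    {"x": 0, "y": 0, "z": 0, "rx": 0, "ry": 0, "rz": 17, "fingers": 0.05},
    {"x": 0, "y": 0, "z": 0, "rx": 0, "ry": 0, "rz": 25.5, "fingers": 0.05},
    {"x": 0, "y": 0, "z": 0, "rx": 0, "ry": 0, "rz": 34, "fingers": 0.05},
    {"x": 0, "y": 0, "z": -0.02, "rx": 0, "ry": 0, "rz": 42, "fingers": 0.05}
  ]
}}

```text
time: 8.9
tcp_pos: [0.4489, 0.0475, 0.1361]
ee_rot: [3.136, -0.001, 1.588]
contact_force: [0.4, -0.3, 0.0]
grip_width: 0.0498
```

{"fn": "step_arm", "kwargs": {
  "deltas": [
    {"x": 0, "y": 0, "z": -0.01, "rx": 0, "ry": 0, "rz": 6, "fingers": 0.05},
    {"x": 0, "y": 0, "z": -0.02, "rx": 0, "ry": 0, "rz": 6, "fingers": 0.05},
    {"x": 0, "y": 0, "z": -0.03, "rx": 0, "ry": 0, "rz": 6, "fingers": 0.05},
    {"x": 0, "y": 0, "z": -0.04, "rx": 0, "ry": 0, "rz": 6, "fingers": 0.05},
    {"x": 0, "y": 0, "z": -0.04, "rx": 0, "ry": 0, "rz": 6, "fingers": 0.05}
  ]
}}

```text
time: 9.4
tcp_pos: [0.4457, 0.0471, 0.0932]
ee_rot: [-3.139, 0.0, 1.687]
contact_force: [0.0, -0.5, 0.7]
grip_width: 0.0499
```

Run:
```python
from h import *
b=camera("side");a=camera("top")
s=read_state();print(s["tcp_pos"],s["ee_rot"],s["contact_force"],s["q"])
cv2.imwrite("pics/f1.png",crop(a,(180,160,320,300),4)); 
im=crop(b,(180,120,320,280),4)
C=np.array([.505,.0532,0]);R=Rz(.118)
print("tcp in case",(np.array(s["tcp_pos"])-C)@R)
cv2.imwrite("pics/f2.png",im[:600])
```

```text
[0.4462992  0.04728391 0.09415984] [-3.14109927e+00  2.29144637e-04  1.68727825e+00] [-0.30882807 -0.4949817  -1.004018  ] [-0.08850983  0.59091575 -0.11426598  2.18263975  0.1740684   0.3767492
  1.34163719]
tcp in case [-0.05898908  0.00103568  0.09415984]
```

View pics/f2.png

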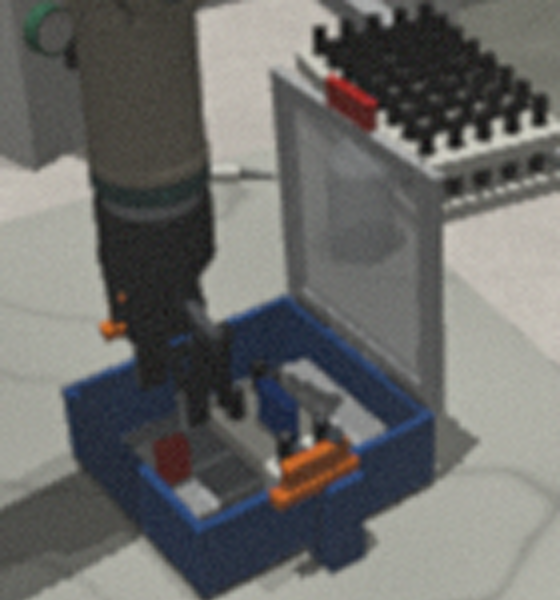

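{"fn": "step_arm", "kwargs": {
  "deltas": [
    {"x": -0.003, "y": 0, "z": -0.015, "rx": 0, "ry": 0, "rz": 0, "fingers": 0.05},
    {"x": -0.003, "y": 0, "z": -0.03, "rx": 0, "ry": 0, "rz": 0, "fingers": 0.05},
    {"x": -0.003, "y": 0, "z": -0.045, "rx": 0, "ry": 0, "rz": 0, "fingers": 0.05},
    {"x": -0.003, "y": 0, "z": -0.055, "rx": 0, "ry": 0, "rz": 0, "fingers": 0.05},
    {"x": -0.003, "y": 0, "z": -0.055, "rx": 0, "ry": 0, "rz": 0, "fingers": 0.05}
  ]
}}

```text
time: 10.0
tcp_pos: [0.4429, 0.0472, 0.0388]
ee_rot: [-3.14, 0.0, 1.688]
contact_force: [-0.4, -0.3, 0.2]
grip_width: 0.0503
```

Run:
```python
from h import *
b=camera("side")
s=read_state();print(s["tcp_pos"],s["ee_rot"],s["contact_force"],s["q"])
im=crop(b,(180,150,300,280),5)
C=np.array([.505,.0532,0]);R=Rz(.118)
print("tcp in case",(np.array(s["tcp_pos"])-C)@R)
cv2.imwrite("pics/g2.png",im[:600])
```

```text
[0.44337642 0.04725535 0.03932528] [-3.14136776e+00 -1.54977823e-04  1.68776326e+00] [ 0.41370244 -0.2182123   1.12075168] [-0.09609858  0.70477764 -0.10626346  2.21626256  0.30052878  0.23367877
  1.21774959]
tcp in case [-0.0618949   0.00135141  0.03932528]
```

View pics/g2.png

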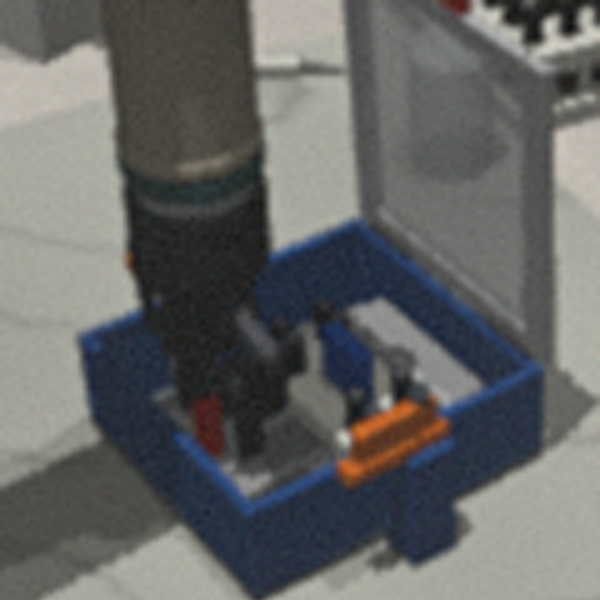

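{"fn": "step_arm", "kwargs": {
  "deltas": [
    {"x": 0, "y": 0, "z": 0.001, "rx": 0, "ry": 0, "rz": 0, "fingers": 0.02},
    {"x": 0, "y": 0, "z": 0.001, "rx": 0, "ry": 0, "rz": 0, "fingers": 0.01},
    {"x": 0, "y": 0, "z": 0.001, "rx": 0, "ry": 0, "rz": 0, "fingers": 0.005},
    {"x": 0, "y": 0, "z": 0.001, "rx": 0, "ry": 0, "rz": 0, "fingers": 0.005},
    {"x": 0, "y": 0, "z": 0.001, "rx": 0, "ry": 0, "rz": 0, "fingers": 0.005}
  ]
}}

```text
time: 10.55
tcp_pos: [0.4441, 0.0478, 0.0412]
ee_rot: [3.139, -0.0, 1.688]
contact_force: [-0.6, 0.5, 5.3]
grip_width: 0.0128
```

{"fn": "step_arm", "kwargs": {
  "deltas": [
    {"x": 0.004, "y": 0.0005, "z": 0, "rx": 0, "ry": 0, "rz": 0, "fingers": 0.005},
    {"x": 0.012, "y": 0.0014, "z": 0, "rx": 0, "ry": 0, "rz": 0, "fingers": 0.005},
    {"x": 0.02, "y": 0.0024, "z": 0, "rx": 0, "ry": 0, "rz": 0, "fingers": 0.005},
    {"x": 0.028, "y": 0.0033, "z": 0, "rx": 0, "ry": 0, "rz": 0, "fingers": 0.005},
    {"x": 0.034, "y": 0.004, "z": 0, "rx": 0, "ry": 0, "rz": 0, "fingers": 0.005}
  ]
}}

```text
time: 11.05
tcp_pos: [0.4778, 0.0517, 0.0412]
ee_rot: [3.141, -0.0, 1.688]
contact_force: [-2.0, 0.8, 6.3]
grip_width: 0.0128
```

{"fn": "step_arm", "kwargs": {
  "deltas": [
    {"x": 0.003, "y": 0.0004, "z": 0, "rx": 0, "ry": 0, "rz": 0, "fingers": 0.005},
    {"x": 0.006, "y": 0.0007, "z": 0, "rx": 0, "ry": 0, "rz": 0, "fingers": 0.005},
    {"x": 0.009, "y": 0.0011, "z": 0, "rx": 0, "ry": 0, "rz": 0, "fingers": 0.005},
    {"x": 0.012, "y": 0.0014, "z": 0, "rx": 0, "ry": 0, "rz": 0, "fingers": 0.005},
    {"x": 0.012, "y": 0.0014, "z": 0, "rx": 0, "ry": 0, "rz": 0, "fingers": 0.005}
  ]
}}

```text
time: 11.55
tcp_pos: [0.4902, 0.0531, 0.0413]
ee_rot: [3.14, -0.0, 1.688]
contact_force: [-0.1, 1.1, 6.2]
grip_width: 0.0128
```

Run:
```python
from h import *
b=camera("side")
s=read_state();print(s["tcp_pos"],s["ee_rot"],s["contact_force"],s["q"])
im=crop(b,(180,150,300,280),5)
C=np.array([.505,.0532,0]);R=Rz(.118)
print("tcp in case",(np.array(s["tcp_pos"])-C)@R, s["contact_force"]@R)
cv2.imwrite("pics/i2.png",im[:600])
```

```text
[0.49017302 0.05312252 0.04125668] [ 3.13947433e+00 -4.48390147e-04  1.68786442e+00] [-0.05382642  0.82691581  5.2853792 ] [-0.0693179   0.72895272 -0.14149738  2.09274649  0.28820789  0.33561361
  1.23995937]
tcp in case [-0.01473299  0.00166859  0.04125668] [0.04389767 0.82750229 5.2853792 ]
```

View pics/i2.png

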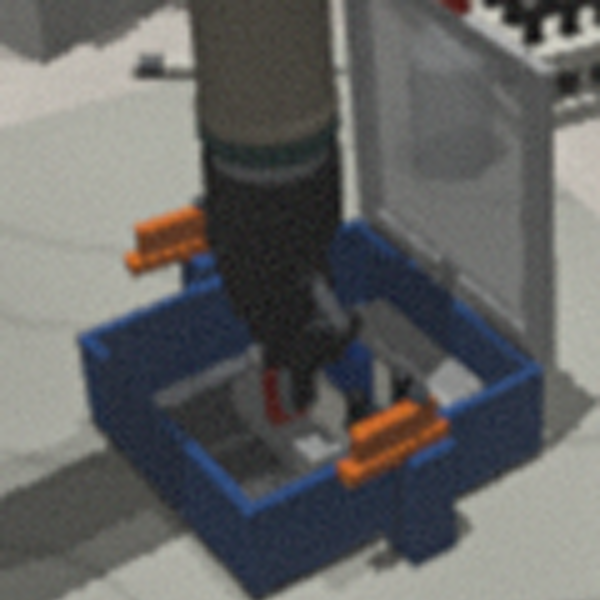

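{"fn": "step_arm", "kwargs": {
  "deltas": [
    {"x": 0.001, "y": 0.0001, "z": 0, "rx": 0, "ry": 0, "rz": 0, "fingers": 0.005},
    {"x": 0.002, "y": 0.0002, "z": 0, "rx": 0, "ry": 0, "rz": 0, "fingers": 0.005},
    {"x": 0.003, "y": 0.0004, "z": 0, "rx": 0, "ry": 0, "rz": 0, "fingers": 0.005},
    {"x": 0.004, "y": 0.0005, "z": 0, "rx": 0, "ry": 0, "rz": 0, "fingers": 0.005},
    {"x": 0.004, "y": 0.0005, "z": 0, "rx": 0, "ry": 0, "rz": 0, "fingers": 0.005}
  ]
}}

```text
time: 12.1
tcp_pos: [0.4937, 0.0536, 0.0413]
ee_rot: [3.14, -0.0, 1.688]
contact_force: [-1.1, 0.9, 6.3]
grip_width: 0.0128
```

{"fn": "step_arm", "kwargs": {
  "deltas": [
    {"x": 0.001, "y": 0.0001, "z": 0, "rx": 0, "ry": 0, "rz": 0, "fingers": 0.005},
    {"x": 0.002, "y": 0.0002, "z": 0, "rx": 0, "ry": 0, "rz": 0, "fingers": 0.005},
    {"x": 0.002, "y": 0.0002, "z": 0, "rx": 0, "ry": 0, "rz": 0, "fingers": 0.005},
    {"x": 0.002, "y": 0.0002, "z": 0, "rx": 0, "ry": 0, "rz": 0, "fingers": 0.005},
    {"x": 0.002, "y": 0.0002, "z": 0, "rx": 0, "ry": 0, "rz": 0, "fingers": 0.005}
  ]
}}

```text
time: 12.6
tcp_pos: [0.4948, 0.0537, 0.0412]
ee_rot: [-3.141, -0.0, 1.688]
contact_force: [-3.0, 1.4, 7.5]
grip_width: 0.0132
```

{"fn": "step_arm", "kwargs": {
  "deltas": [
    {"x": 0.0005, "y": 0.0001, "z": 0, "rx": 0, "ry": 0, "rz": 0, "fingers": 0.005},
    {"x": 0.001, "y": 0.0001, "z": 0, "rx": 0, "ry": 0, "rz": 0, "fingers": 0.005},
    {"x": 0.0015, "y": 0.0002, "z": 0, "rx": 0, "ry": 0, "rz": 0, "fingers": 0.005},
    {"x": 0.0015, "y": 0.0002, "z": 0, "rx": 0, "ry": 0, "rz": 0, "fingers": 0.005},
    {"x": 0.0015, "y": 0.0002, "z": 0, "rx": 0, "ry": 0, "rz": 0, "fingers": 0.005}
  ]
}}

```text
time: 13.1
tcp_pos: [0.4962, 0.0538, 0.0412]
ee_rot: [-3.141, -0.0, 1.688]
contact_force: [-3.6, 0.4, 7.8]
grip_width: 0.0125
```

{"fn": "step_arm", "kwargs": {
  "deltas": [
    {"x": 0.0005, "y": 0.0001, "z": 0, "rx": 0, "ry": 0, "rz": 0, "fingers": 0.005},
    {"x": 0.001, "y": 0.0001, "z": 0, "rx": 0, "ry": 0, "rz": 0, "fingers": 0.005},
    {"x": 0.001, "y": 0.0001, "z": 0, "rx": 0, "ry": 0, "rz": 0, "fingers": 0.005},
    {"x": 0.001, "y": 0.0001, "z": 0, "rx": 0, "ry": 0, "rz": 0, "fingers": 0.005},
    {"x": 0.001, "y": 0.0001, "z": 0, "rx": 0, "ry": 0, "rz": 0, "fingers": 0.005}
  ]
}}

```text
time: 13.6
tcp_pos: [0.4972, 0.0539, 0.0413]
ee_rot: [-3.141, -0.0, 1.688]
contact_force: [-2.7, 0.6, 7.9]
grip_width: 0.0128
```

{"fn": "step_arm", "kwargs": {
  "deltas": [
    {"x": 0.0005, "y": 0.0001, "z": 0, "rx": 0, "ry": 0, "rz": 0, "fingers": 0.005},
    {"x": 0.001, "y": 0.0001, "z": 0, "rx": 0, "ry": 0, "rz": 0, "fingers": 0.005},
    {"x": 0.001, "y": 0.0001, "z": 0, "rx": 0, "ry": 0, "rz": 0, "fingers": 0.005},
    {"x": 0.001, "y": 0.0001, "z": 0, "rx": 0, "ry": 0, "rz": 0, "fingers": 0.005},
    {"x": 0.001, "y": 0.0001, "z": 0, "rx": 0, "ry": 0, "rz": 0, "fingers": 0.005}
  ]
}}

```text
time: 14.1
tcp_pos: [0.4982, 0.0541, 0.0412]
ee_rot: [-3.141, -0.0, 1.688]
contact_force: [-2.4, 0.5, 7.9]
grip_width: 0.0129
```

{"fn": "step_arm", "kwargs": {
  "deltas": [
    {"x": 0.0005, "y": 0.0001, "z": 0, "rx": 0, "ry": 0, "rz": 0, "fingers": 0.005},
    {"x": 0.001, "y": 0.0001, "z": 0, "rx": 0, "ry": 0, "rz": 0, "fingers": 0.005},
    {"x": 0.001, "y": 0.0001, "z": 0, "rx": 0, "ry": 0, "rz": 0, "fingers": 0.005},
    {"x": 0.001, "y": 0.0001, "z": 0, "rx": 0, "ry": 0, "rz": 0, "fingers": 0.005},
    {"x": 0.001, "y": 0.0001, "z": 0, "rx": 0, "ry": 0, "rz": 0, "fingers": 0.005}
  ]
}}

```text
time: 14.6
tcp_pos: [0.4988, 0.0541, 0.0412]
ee_rot: [-3.14, -0.0, 1.688]
contact_force: [-3.1, 0.6, 9.4]
grip_width: 0.013
```

{"fn": "step_arm", "kwargs": {
  "deltas": [
    {"x": 0.0005, "y": 0.0001, "z": 0, "rx": 0, "ry": 0, "rz": 0, "fingers": 0.005},
    {"x": 0.0005, "y": 0.0001, "z": 0, "rx": 0, "ry": 0, "rz": 0, "fingers": 0.005},
    {"x": 0.0005, "y": 0.0001, "z": 0, "rx": 0, "ry": 0, "rz": 0, "fingers": 0.005},
    {"x": 0.0005, "y": 0.0001, "z": 0, "rx": 0, "ry": 0, "rz": 0, "fingers": 0.005},
    {"x": 0.0005, "y": 0.0001, "z": 0, "rx": 0, "ry": 0, "rz": 0, "fingers": 0.005}
  ]
}}

```text
time: 15.1
tcp_pos: [0.4988, 0.0541, 0.0412]
ee_rot: [-3.14, 0.0, 1.688]
contact_force: [-4.6, 1.1, 10.2]
grip_width: 0.0132
```

{"fn": "step_arm", "kwargs": {
  "deltas": [
    {"x": 0.0005, "y": 0.0001, "z": 0, "rx": 0, "ry": 0, "rz": 0, "fingers": 0.005},
    {"x": 0.0005, "y": 0.0001, "z": 0, "rx": 0, "ry": 0, "rz": 0, "fingers": 0.005},
    {"x": 0.0005, "y": 0.0001, "z": 0, "rx": 0, "ry": 0, "rz": 0, "fingers": 0.005},
    {"x": 0.0005, "y": 0.0001, "z": 0, "rx": 0, "ry": 0, "rz": 0, "fingers": 0.005},
    {"x": 0.0005, "y": 0.0001, "z": 0, "rx": 0, "ry": 0, "rz": 0, "fingers": 0.005}
  ]
}}

```text
time: 15.6
tcp_pos: [0.4988, 0.0541, 0.0412]
ee_rot: [-3.139, 0.0, 1.688]
contact_force: [-5.2, 0.2, 10.7]
grip_width: 0.0129
```

{"fn": "step_arm", "kwargs": {
  "deltas": [
    {"x": 0.001, "y": 0.0001, "z": 0, "rx": 0, "ry": 0, "rz": 0, "fingers": 0.005},
    {"x": 0.002, "y": 0.0002, "z": 0, "rx": 0, "ry": 0, "rz": 0, "fingers": 0.005},
    {"x": 0.002, "y": 0.0002, "z": 0, "rx": 0, "ry": 0, "rz": 0, "fingers": 0.005},
    {"x": 0.002, "y": 0.0002, "z": 0, "rx": 0, "ry": 0, "rz": 0, "fingers": 0.005},
    {"x": 0.002, "y": 0.0002, "z": 0, "rx": 0, "ry": 0, "rz": 0, "fingers": 0.005}
  ]
}}

```text
time: 16.1
tcp_pos: [0.4988, 0.0541, 0.0412]
ee_rot: [-3.135, 0.001, 1.688]
contact_force: [-9.7, 1.6, 14.7]
grip_width: 0.013
```

{"fn": "step_arm", "kwargs": {
  "deltas": [
    {"x": 0.001, "y": 0.0001, "z": 0, "rx": 0, "ry": 0, "rz": 0, "fingers": 0.005},
    {"x": 0.001, "y": 0.0001, "z": 0, "rx": 0, "ry": 0, "rz": 0, "fingers": 0.005},
    {"x": 0.001, "y": 0.0001, "z": 0, "rx": 0, "ry": 0, "rz": 0, "fingers": 0.005},
    {"x": 0.001, "y": 0.0001, "z": 0, "rx": 0, "ry": 0, "rz": 0, "fingers": 0.005},
    {"x": 0.001, "y": 0.0001, "z": 0, "rx": 0, "ry": 0, "rz": 0, "fingers": 0.005}
  ]
}}

```text
time: 16.6
tcp_pos: [0.4988, 0.0541, 0.0412]
ee_rot: [-3.133, 0.001, 1.688]
contact_force: [-11.0, 0.9, 17.3]
grip_width: 0.0125
```

Run:
```python
from h import *
fs=[]
for i in range(3):
    b=camera("side"); s=read_state(); fs.append(s["contact_force"].copy() if hasattr(s["contact_force"],"copy") else s["contact_force"])
R=Rz(.118)
print(np.array(fs)@R, s["tcp_pos"],s["time"])
```

```text
[[-10.93557654   2.58187976  17.46004524]
 [-10.76398569   2.13801851  16.75736372]
 [-10.94343426   1.69509999  15.82751626]] [0.49877417 0.05411889 0.04119391] 16.75
```

{"fn": "step_arm", "kwargs": {
  "deltas": [
    {"x": 0.0004, "y": 0, "z": 0, "rx": 0, "ry": 0, "rz": 0, "fingers": 0.005},
    {"x": 0.0004, "y": 0, "z": 0, "rx": 0, "ry": 0, "rz": 0, "fingers": 0.005},
    {"x": 0.0004, "y": 0, "z": 0, "rx": 0, "ry": 0, "rz": 0, "fingers": 0.005},
    {"x": 0.0004, "y": 0, "z": 0, "rx": 0, "ry": 0, "rz": 0, "fingers": 0.005},
    {"x": 0.0004, "y": 0, "z": 0, "rx": 0, "ry": 0, "rz": 0, "fingers": 0.005}
  ]
}}

```text
time: 17.25
tcp_pos: [0.4988, 0.0541, 0.0412]
ee_rot: [-3.132, 0.001, 1.688]
contact_force: [-12.1, 1.1, 18.1]
grip_width: 0.0129
```

{"fn": "step_arm", "kwargs": {
  "deltas": [
    {"x": 0, "y": 0, "z": 0, "rx": 0, "ry": 0, "rz": 0, "fingers": 0.03},
    {"x": 0, "y": 0, "z": 0, "rx": 0, "ry": 0, "rz": 0, "fingers": 0.04},
    {"x": 0, "y": 0, "z": 0, "rx": 0, "ry": 0, "rz": 0, "fingers": 0.04},
    {"x": 0, "y": 0, "z": 0.01, "rx": 0, "ry": 0, "rz": 0, "fingers": 0.04},
    {"x": 0, "y": 0, "z": 0.03, "rx": 0, "ry": 0, "rz": 0, "fingers": 0.04}
  ]
}}

```text
time: 17.75
tcp_pos: [0.5035, 0.0541, 0.07]
ee_rot: [-3.139, 0.0, 1.688]
contact_force: [0.8, 0.1, -0.3]
grip_width: 0.04
```

{"fn": "step_arm", "kwargs": {
  "deltas": [
    {"x": -0.01, "y": 0, "z": 0.04, "rx": 0, "ry": 0, "rz": 0, "fingers": 0.04},
    {"x": -0.02, "y": 0, "z": 0.08, "rx": 0, "ry": 0, "rz": 0, "fingers": 0.04},
    {"x": -0.04, "y": 0, "z": 0.12, "rx": 0, "ry": 0, "rz": 0, "fingers": 0.02},
    {"x": -0.05, "y": -0.02, "z": 0.16, "rx": 0, "ry": 0, "rz": 0, "fingers": 0.0},
    {"x": -0.06, "y": -0.05, "z": 0.2, "rx": 0, "ry": 0, "rz": 0, "fingers": 0.0}
  ]
}}

```text
time: 18.25
tcp_pos: [0.4439, 0.0059, 0.272]
ee_rot: [3.14, -0.001, 1.692]
contact_force: [1.8, -1.1, 0.4]
grip_width: -0.0002
```

Run:
```python
from h import *
b=camera("side");a=camera("top")
s=read_state();print(s["tcp_pos"],s["ee_rot"],s["contact_force"],s["q"])
cv2.imwrite("pics/k2.png",crop(b,(180,150,300,280),5)[:600])
cv2.imwrite("pics/k1.png",crop(a,(180,160,320,300),4))
```

```text
[0.44614454 0.00118147 0.27462008] [3.13273086 0.0035614  1.68188448] [0.06845173 0.03826803 0.03824927] [ 0.16669932  0.2873291  -0.30044869  1.99985355  0.11562435  0.8610849
  1.48500405]
```

View pics/k2.png

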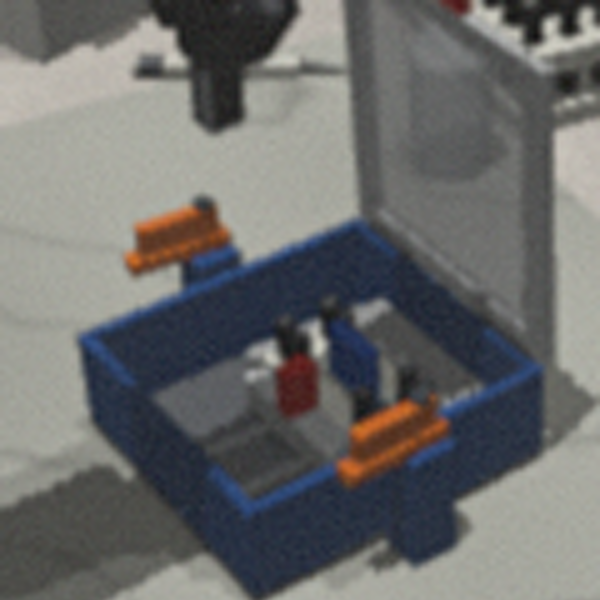

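View pics/k1.png

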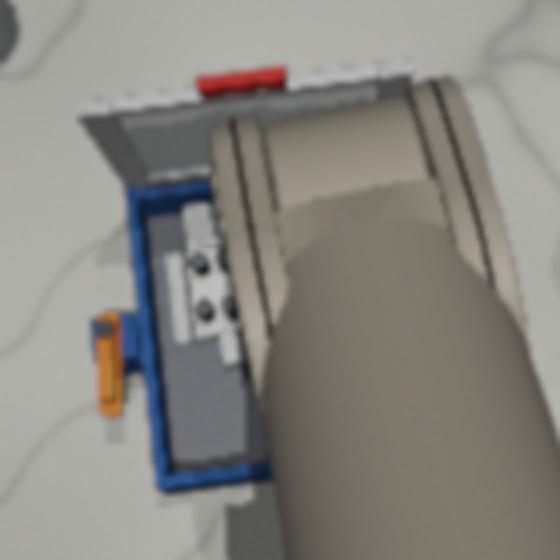

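{"fn": "step_arm", "kwargs": {
  "deltas": [
    {"x": 0, "y": 0, "z": 0.045, "rx": 0, "ry": 0, "rz": 0, "fingers": 0.0},
    {"x": 0.02, "y": 0.01, "z": 0.075, "rx": 0, "ry": 0, "rz": 0, "fingers": 0.0},
    {"x": 0.06, "y": 0.03, "z": 0.08, "rx": 0, "ry": 0, "rz": 0, "fingers": 0.0},
    {"x": 0.1, "y": 0.05, "z": 0.08, "rx": 0, "ry": 0, "rz": 0, "fingers": 0.0},
    {"x": 0.14, "y": 0.065, "z": 0.08, "rx": 0, "ry": 0, "rz": 0, "fingers": 0.0}
  ]
}}

```text
time: 18.85
tcp_pos: [0.5857, 0.0716, 0.3502]
ee_rot: [3.14, -0.001, 1.689]
contact_force: [0.8, 0.6, 0.0]
grip_width: -0.0
```

{"fn": "step_arm", "kwargs": {
  "deltas": [
    {"x": 0.03, "y": 0.005, "z": 0.0, "rx": 0, "ry": 0, "rz": 0, "fingers": 0.0},
    {"x": 0.06, "y": 0.005, "z": 0, "rx": 0, "ry": 0, "rz": 0, "fingers": 0.0},
    {"x": 0.085, "y": 0.005, "z": 0, "rx": 0, "ry": 0, "rz": 0, "fingers": 0.0},
    {"x": 0.085, "y": 0.005, "z": 0, "rx": 0, "ry": 0, "rz": 0, "fingers": 0.0},
    {"x": 0.085, "y": 0.005, "z": 0, "rx": 0, "ry": 0, "rz": 0, "fingers": 0.0}
  ]
}}

```text
time: 19.35
tcp_pos: [0.669, 0.0752, 0.3486]
ee_rot: [-3.14, -0.0, 1.688]
contact_force: [0.8, 0.3, 0.5]
grip_width: -0.0002
```

Run:
```python
from h import *
b=camera("side");a=camera("top")
s=read_state();print(s["tcp_pos"],s["ee_rot"],s["contact_force"],s["q"])
cv2.imwrite("pics/l2.png",crop(b,(170,60,330,280),3)[:660][:600])
cv2.imwrite("pics/l1.png",crop(a,(160,100,340,300),3))
C=np.array([.505,.0532,0]);R=Rz(.118);print((s["tcp_pos"]-C)@R)
for th in(1.5,1.6,1.7):
    P=np.array([[.1-.2*np.cos(th)+.008*np.sin(th),y,.07+.2*np.sin(th)+.008*np.cos(th)] for y in(.095,-.095)])@R.T+C
    print(th,proj(P,"side"),proj(P,"top"))
```

```text
[0.6685139  0.0752249  0.34954381] [-3.14063877e+00 -2.35353741e-04  1.68822382e+00] [-0.50848706  0.48520746  0.0410816 ] [ 0.00790431  0.590004   -0.30009204  1.26661436  0.17066476  1.31051354
  1.39998043]
[0.16496975 0.00262185 0.34954381]
1.5 [[247.23623937 136.50141853]
 [288.92645737 164.34339716]] [[198.67589889 188.38544571]
 [283.42590932 177.25552484]]
1.6 [[253.02590718 134.6899531 ]
 [294.97737002 162.04452815]] [[197.84909748 179.88832221]
 [282.16459953 168.86498873]]
1.7 [[258.6915537  133.54913914]
 [300.83688441 160.47217981]] [[197.18898342 171.81637442]
 [280.91044808 160.91740909]]
```

View pics/l2.png

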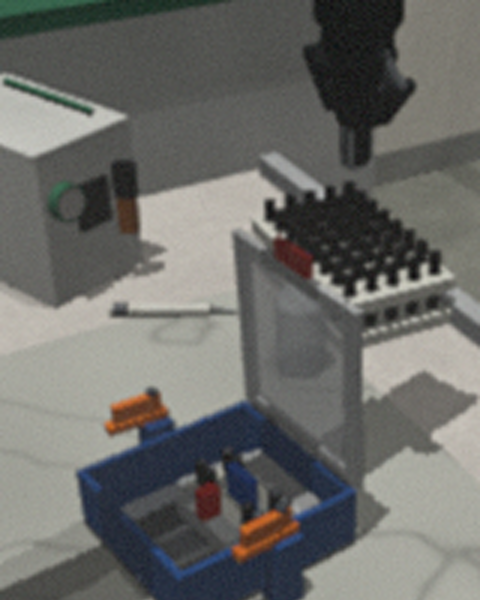

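View pics/l1.png

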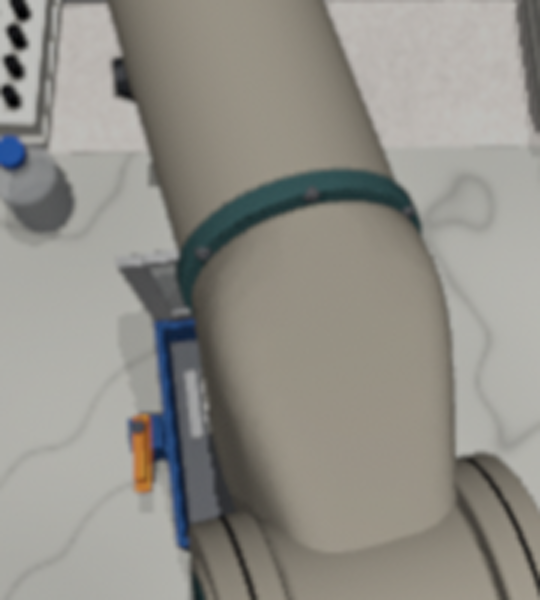

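{"fn": "step_arm", "kwargs": {
  "deltas": [
    {"x": 0, "y": -0.003, "z": -0.03, "rx": 0, "ry": 0, "rz": 0, "fingers": 0.0},
    {"x": 0, "y": -0.003, "z": -0.06, "rx": 0, "ry": 0, "rz": 0, "fingers": 0.0},
    {"x": 0, "y": -0.003, "z": -0.09, "rx": 0, "ry": 0, "rz": 0, "fingers": 0.0},
    {"x": 0, "y": -0.003, "z": -0.1, "rx": 0, "ry": 0, "rz": 0, "fingers": 0.0},
    {"x": 0, "y": -0.003, "z": -0.1, "rx": 0, "ry": 0, "rz": 0, "fingers": 0.0}
  ]
}}

```text
time: 19.95
tcp_pos: [0.6682, 0.0717, 0.2487]
ee_rot: [-3.139, 0.0, 1.688]
contact_force: [0.6, -0.5, 0.2]
grip_width: 0.0001
```

{"fn": "step_arm", "kwargs": {
  "deltas": [
    {"x": -0.015, "y": -0.002, "z": 0, "rx": 0, "ry": 0, "rz": 0, "fingers": 0.0},
    {"x": -0.03, "y": -0.004, "z": 0, "rx": 0, "ry": 0, "rz": 0, "fingers": 0.0},
    {"x": -0.045, "y": -0.005, "z": 0, "rx": 0, "ry": 0, "rz": 0, "fingers": 0.0},
    {"x": -0.055, "y": -0.006, "z": 0, "rx": 0, "ry": 0, "rz": 0, "fingers": 0.0},
    {"x": -0.065, "y": -0.008, "z": 0, "rx": 0, "ry": 0, "rz": 0, "fingers": 0.0}
  ]
}}

```text
time: 20.45
tcp_pos: [0.6054, 0.0647, 0.2516]
ee_rot: [3.137, -0.001, 1.688]
contact_force: [1.3, 0.8, 0.9]
grip_width: 0.0001
```

Run:
```python
from h import *
b=camera("side")
s=read_state();print(s["tcp_pos"],s["ee_rot"],s["contact_force"],s["q"])
cv2.imwrite("pics/m2.png",crop(b,(170,60,330,280),3)[:660][:600])
C=np.array([.505,.0532,0]);R=Rz(.118);print((s["tcp_pos"]-C)@R)
```

```text
[0.60347911 0.06406265 0.25117843] [ 3.13984372e+00 -7.85873709e-05  1.68800441e+00] [-2.18954944  0.049703   -0.79847635] [ 0.03616911  0.55679263 -0.30056974  1.61564792  0.18765415  0.99586009
  1.36424806]
[ 0.09907312 -0.00080647  0.25117843]
```

View pics/m2.png

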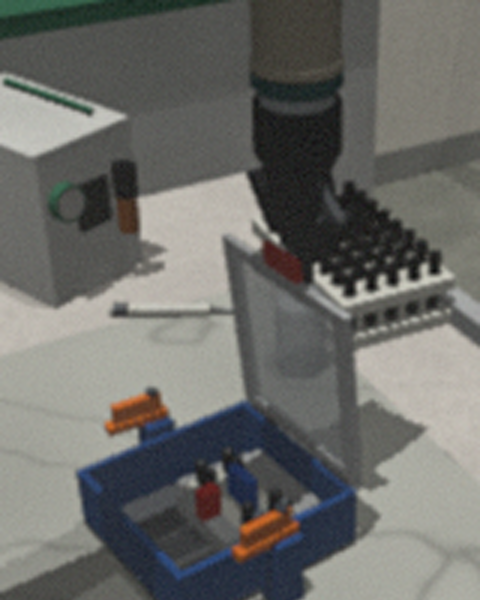

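{"fn": "step_arm", "kwargs": {
  "deltas": [
    {"x": -0.01, "y": -0.001, "z": -0.001, "rx": 0, "ry": 0, "rz": 0, "fingers": 0.0},
    {"x": -0.02, "y": -0.0025, "z": -0.003, "rx": 0, "ry": 0, "rz": 0, "fingers": 0.0},
    {"x": -0.03, "y": -0.0035, "z": -0.005, "rx": 0, "ry": 0, "rz": 0, "fingers": 0.0},
    {"x": -0.04, "y": -0.005, "z": -0.008, "rx": 0, "ry": 0, "rz": 0, "fingers": 0.0},
    {"x": -0.05, "y": -0.006, "z": -0.012, "rx": 0, "ry": 0, "rz": 0, "fingers": 0.0}
  ]
}}

```text
time: 21.0
tcp_pos: [0.5544, 0.0577, 0.2378]
ee_rot: [3.141, 0.0, 1.687]
contact_force: [0.9, 0.3, 2.0]
grip_width: -0.0
```

{"fn": "step_arm", "kwargs": {
  "deltas": [
    {"x": -0.01, "y": -0.001, "z": -0.005, "rx": 0, "ry": 0, "rz": 0, "fingers": 0.0},
    {"x": -0.02, "y": -0.0025, "z": -0.01, "rx": 0, "ry": 0, "rz": 0, "fingers": 0.0},
    {"x": -0.03, "y": -0.0035, "z": -0.015, "rx": 0, "ry": 0, "rz": 0, "fingers": 0.0},
    {"x": -0.038, "y": -0.0045, "z": -0.02, "rx": 0, "ry": 0, "rz": 0, "fingers": 0.0},
    {"x": -0.046, "y": -0.0055, "z": -0.026, "rx": 0, "ry": 0, "rz": 0, "fingers": 0.0}
  ]
}}

```text
time: 21.5
tcp_pos: [0.5081, 0.0523, 0.2114]
ee_rot: [3.141, -0.0, 1.688]
contact_force: [0.5, -0.6, 1.4]
grip_width: -0.0002
```

Run:
```python
from h import *
b=camera("side")
s=read_state();print(s["tcp_pos"],s["ee_rot"],s["contact_force"],s["q"])
cv2.imwrite("pics/n2.png",crop(b,(170,60,330,280),3)[:660][:600])
C=np.array([.505,.0532,0]);R=Rz(.118);print((s["tcp_pos"]-C)@R)
```

```text
[0.50584927 0.05187485 0.21031249] [-3.13813727e+00  3.87251446e-04  1.68767863e+00] [-1.02401479 -0.29342173 -0.3170524 ] [ 0.0550159   0.4699766  -0.3034947   1.92202145  0.19348041  0.78114506
  1.331693  ]
[ 0.00068736 -0.00141592  0.21031249]
```

View pics/n2.png

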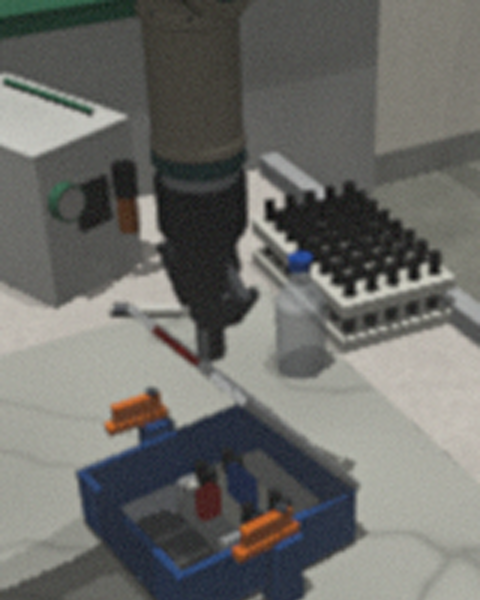

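{"fn": "step_arm", "kwargs": {
  "deltas": [
    {"x": -0.008, "y": 0, "z": -0.006, "rx": 0, "ry": 0, "rz": 0, "fingers": 0.0},
    {"x": -0.015, "y": -0.001, "z": -0.012, "rx": 0, "ry": 0, "rz": 0, "fingers": 0.0},
    {"x": -0.022, "y": -0.002, "z": -0.019, "rx": 0, "ry": 0, "rz": 0, "fingers": 0.0},
    {"x": -0.029, "y": -0.003, "z": -0.026, "rx": 0, "ry": 0, "rz": 0, "fingers": 0.0},
    {"x": -0.035, "y": -0.003, "z": -0.034, "rx": 0, "ry": 0, "rz": 0, "fingers": 0.0}
  ]
}}

```text
time: 22.05
tcp_pos: [0.4726, 0.0491, 0.1769]
ee_rot: [-3.141, 0.0, 1.687]
contact_force: [-0.6, -0.8, -0.0]
grip_width: -0.0002
```

{"fn": "step_arm", "kwargs": {
  "deltas": [
    {"x": -0.006, "y": -0.001, "z": -0.009, "rx": 0, "ry": 0, "rz": 0, "fingers": 0.0},
    {"x": -0.012, "y": -0.0015, "z": -0.018, "rx": 0, "ry": 0, "rz": 0, "fingers": 0.0},
    {"x": -0.017, "y": -0.002, "z": -0.027, "rx": 0, "ry": 0, "rz": 0, "fingers": 0.0},
    {"x": -0.021, "y": -0.0025, "z": -0.037, "rx": 0, "ry": 0, "rz": 0, "fingers": 0.0},
    {"x": -0.024, "y": -0.003, "z": -0.047, "rx": 0, "ry": 0, "rz": 0, "fingers": 0.0}
  ]
}}

```text
time: 22.55
tcp_pos: [0.4485, 0.0463, 0.1298]
ee_rot: [-3.141, 0.0, 1.688]
contact_force: [-0.6, -0.4, 0.5]
grip_width: 0.0
```

Run:
```python
from h import *
b=camera("side")
s=read_state();print(s["tcp_pos"],s["ee_rot"],s["contact_force"],s["q"])
cv2.imwrite("pics/o2.png",crop(b,(170,60,330,280),3)[:660][:600])
C=np.array([.505,.0532,0]);R=Rz(.118);print((s["tcp_pos"]-C)@R)
```

```text
[0.44698941 0.04598128 0.12849501] [-3.13726206e+00  1.90226007e-04  1.68777413e+00] [-0.76728182  0.39698731 -1.59644538] [ 0.01015081  0.53187557 -0.24747054  2.15083391  0.26599332  0.49141343
  1.24723877]
[-0.05845702 -0.00033914  0.12849501]
```

View pics/o2.png

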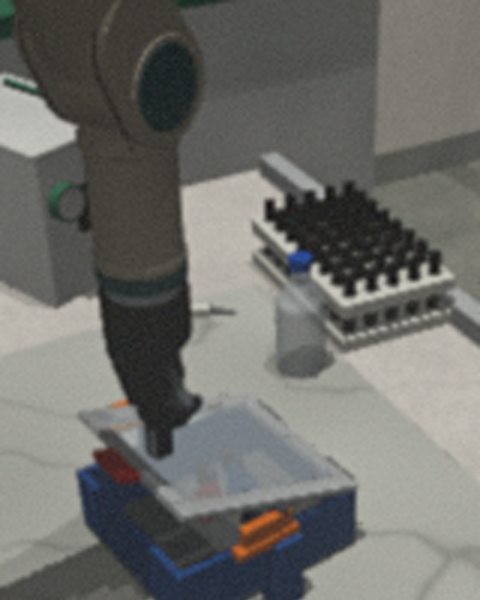

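{"fn": "step_arm", "kwargs": {
  "deltas": [
    {"x": -0.003, "y": 0, "z": -0.01, "rx": 0, "ry": 0, "rz": 0, "fingers": 0.0},
    {"x": -0.005, "y": -0.0005, "z": -0.02, "rx": 0, "ry": 0, "rz": 0, "fingers": 0.0},
    {"x": -0.006, "y": -0.001, "z": -0.03, "rx": 0, "ry": 0, "rz": 0, "fingers": 0.0},
    {"x": -0.007, "y": -0.001, "z": -0.039, "rx": 0, "ry": 0, "rz": 0, "fingers": 0.0},
    {"x": -0.008, "y": -0.001, "z": -0.046, "rx": 0, "ry": 0, "rz": 0, "fingers": 0.0}
  ]
}}

```text
time: 23.1
tcp_pos: [0.4413, 0.0453, 0.0838]
ee_rot: [-3.141, 0.0, 1.688]
contact_force: [-0.3, 0.2, 0.7]
grip_width: 0.0002
```

{"fn": "step_arm", "kwargs": {
  "deltas": [
    {"x": 0, "y": 0, "z": -0.002, "rx": 0, "ry": 0, "rz": 0, "fingers": 0.0},
    {"x": 0, "y": 0, "z": -0.004, "rx": 0, "ry": 0, "rz": 0, "fingers": 0.0},
    {"x": 0, "y": 0, "z": -0.006, "rx": 0, "ry": 0, "rz": 0, "fingers": 0.0},
    {"x": 0, "y": 0, "z": -0.006, "rx": 0, "ry": 0, "rz": 0, "fingers": 0.0},
    {"x": 0, "y": 0, "z": -0.006, "rx": 0, "ry": 0, "rz": 0, "fingers": 0.0}
  ]
}}

```text
time: 23.6
tcp_pos: [0.4417, 0.0454, 0.0787]
ee_rot: [3.141, -0.0, 1.688]
contact_force: [0.2, -0.9, -0.6]
grip_width: 0.0002
```

{"fn": "step_arm", "kwargs": {
  "deltas": [
    {"x": 0, "y": 0, "z": -0.001, "rx": 0, "ry": 0, "rz": 0, "fingers": 0.0},
    {"x": 0, "y": 0, "z": -0.002, "rx": 0, "ry": 0, "rz": 0, "fingers": 0.0},
    {"x": 0, "y": 0, "z": -0.003, "rx": 0, "ry": 0, "rz": 0, "fingers": 0.0},
    {"x": 0, "y": 0, "z": -0.003, "rx": 0, "ry": 0, "rz": 0, "fingers": 0.0},
    {"x": 0, "y": 0, "z": -0.003, "rx": 0, "ry": 0, "rz": 0, "fingers": 0.0}
  ]
}}

```text
time: 24.1
tcp_pos: [0.4418, 0.0454, 0.0777]
ee_rot: [3.14, 0.001, 1.688]
contact_force: [-5.2, 0.1, 27.6]
grip_width: -0.0
```

Run:
```python
from h import *
b=camera("side")
s=read_state();print(s["tcp_pos"],s["ee_rot"],s["contact_force"],s["q"])
cv2.imwrite("pics/p2.png",crop(b,(180,150,300,280),5)[:600])
```

```text
[0.44179129 0.04540103 0.07770564] [3.13954117e+00 8.30418883e-04 1.68784178e+00] [-4.67847137 -1.25075256 28.27283094] [-0.04346019  0.62360215 -0.17691389  2.20530949  0.3218732   0.33411802
  1.19527567]
```

View pics/p2.png

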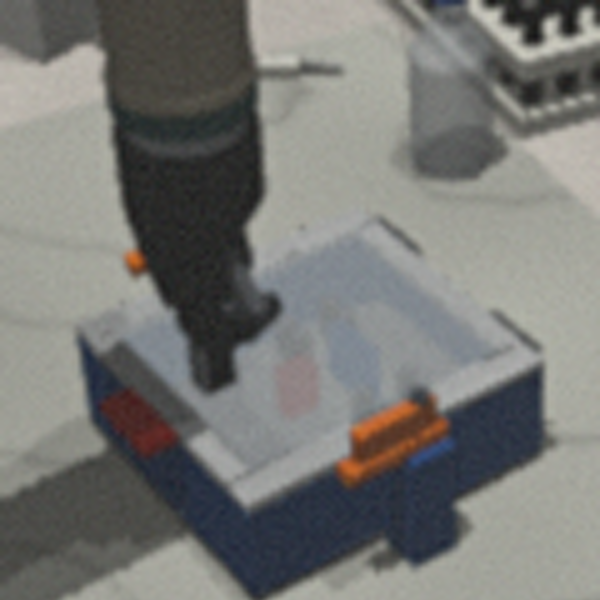

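{"fn": "step_arm", "kwargs": {
  "deltas": [
    {"x": 0, "y": 0, "z": 0.02, "rx": 0, "ry": 0, "rz": 0, "fingers": 0.0},
    {"x": 0, "y": 0, "z": 0.06, "rx": 0, "ry": 0, "rz": 0, "fingers": 0.0},
    {"x": 0.015, "y": -0.045, "z": 0.08, "rx": 0, "ry": 0, "rz": 0, "fingers": 0.0},
    {"x": 0.03, "y": -0.09, "z": 0.08, "rx": 0, "ry": 0, "rz": 0, "fingers": 0.0},
    {"x": 0.045, "y": -0.13, "z": 0.08, "rx": 0, "ry": 0, "rz": 0, "fingers": 0.0}
  ]
}}

```text
time: 24.65
tcp_pos: [0.4874, -0.0869, 0.1568]
ee_rot: [3.139, 0.001, 1.687]
contact_force: [1.0, 0.3, -0.8]
grip_width: -0.0003
```

{"fn": "step_arm", "kwargs": {
  "deltas": [
    {"x": 0.007, "y": -0.02, "z": 0, "rx": 0, "ry": 0, "rz": 0, "fingers": 0.0},
    {"x": 0.007, "y": -0.02, "z": 0, "rx": 0, "ry": 0, "rz": 0, "fingers": 0.0},
    {"x": 0.007, "y": -0.02, "z": 0, "rx": 0, "ry": 0, "rz": 0, "fingers": 0.0},
    {"x": 0.007, "y": -0.02, "z": -0.02, "rx": 0, "ry": 0, "rz": 0, "fingers": 0.0},
    {"x": 0.007, "y": -0.02, "z": -0.02, "rx": 0, "ry": 0, "rz": 0, "fingers": 0.0}
  ]
}}

```text
time: 25.15
tcp_pos: [0.4915, -0.1026, 0.1341]
ee_rot: [-3.138, -0.002, 1.69]
contact_force: [-0.4, -0.0, 0.3]
grip_width: 0.0001
```

```bash
cat > lk.py <<'E'
from h import *
import sys
b=camera("side");a=camera("top")
s=read_state();print(s["time"],s["tcp_pos"],s["ee_rot"],s["contact_force"],s["q"])
cv2.imwrite(f"pics/{sys.argv[1]}2.png",crop(b,(180,150,300,280),5)[:600])
cv2.imwrite(f"pics/{sys.argv[1]}1.png",crop(a,(180,160,320,300),4))
C=np.array([.505,.0532,0]);R=Rz(.118);print("case",(s["tcp_pos"]-C)@R)
E
python3 lk.py q
```

```text
25.25 [ 0.49289007 -0.10308113  0.13553599] [-3.14031046e+00 -8.59768656e-04  1.69008906e+00] [0.18212461 0.10775704 0.11438058] [ 0.34802964  0.5774307  -0.28840349  2.00784198  0.27958641  0.59514857
  1.56084693]
case [-0.03042413 -0.15376871  0.13553599]
```

View pics/q2.png

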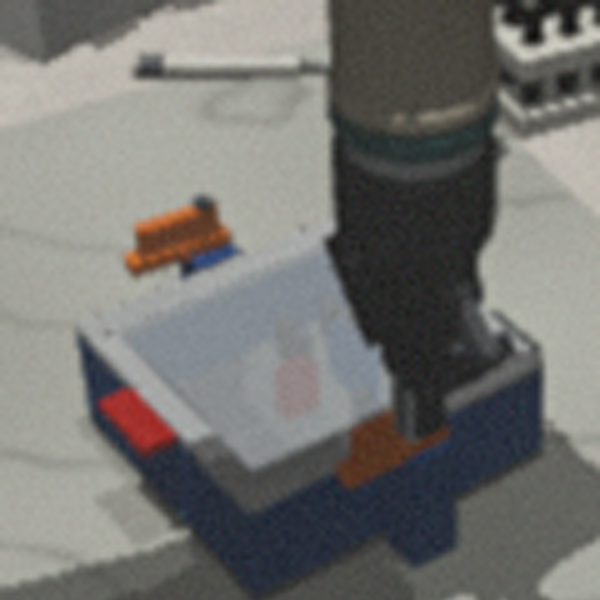

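View pics/q1.png

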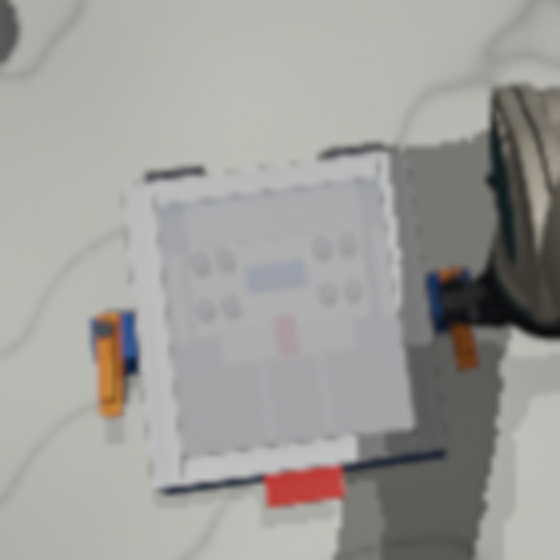

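Run:
```python
from h import *
s=read_state();p=s["tcp_pos"]
print("tip",(proj(p,"top")[0]+.5-[180,160])*4,(proj(p,"side")[0]+.5-[180,150])*5)
C=np.array([.505,.0532,0]);R=Rz(.118)
for sg,nm in((-1,"R"),(1,"L")):
  for z in(.09,.11):
    for ph in(-.1,0,.1):
        P=np.array([[0,sg*.112,z],[-.044*np.cos(ph),sg*(.112-.044*np.sin(ph)),z]])@R.T+C
        print(nm,z,ph,((proj(P,"top")+.5-[180,160])*4).round(),((proj(P,"side")+.5-[180,150])*5).round())
```

```text
tip [533.54534582 314.81790165] [421.3639735  430.50139943]
R 0.09 -0.1 [[456. 289.]
 [473. 355.]] [[423. 430.]
 [361. 468.]]
R 0.09 0 [[456. 289.]
 [466. 356.]] [[423. 430.]
 [355. 464.]]
R 0.09 0.1 [[456. 289.]
 [459. 357.]] [[423. 430.]
 [351. 459.]]
R 0.11 -0.1 [[458. 283.]
 [475. 350.]] [[423. 402.]
 [359. 439.]]
R 0.11 0 [[458. 283.]
 [468. 352.]] [[423. 402.]
 [354. 435.]]
R 0.11 0.1 [[458. 283.]
 [461. 352.]] [[423. 402.]
 [350. 431.]]
L 0.09 -0.1 [[111. 336.]
 [111. 404.]] [[207. 235.]
 [141. 257.]]
L 0.09 0 [[111. 336.]
 [118. 404.]] [[207. 235.]
 [144. 261.]]
L 0.09 0.1 [[111. 336.]
 [125. 402.]] [[207. 235.]
 [148. 264.]]
L 0.11 -0.1 [[106. 331.]
 [106. 401.]] [[205. 208.]
 [137. 230.]]
L 0.11 0 [[106. 331.]
 [113. 400.]] [[205. 208.]
 [140. 234.]]
L 0.11 0.1 [[106. 331.]
 [120. 399.]] [[205. 208.]
 [144. 237.]]
```

{"fn": "step_arm", "kwargs": {
  "deltas": [
    {"x": 0, "y": 0, "z": -0.015, "rx": 0, "ry": 0, "rz": 0, "fingers": 0.0},
    {"x": 0, "y": 0, "z": -0.03, "rx": 0, "ry": 0, "rz": 0, "fingers": 0.0},
    {"x": 0, "y": 0, "z": -0.04, "rx": 0, "ry": 0, "rz": 0, "fingers": 0.0},
    {"x": 0, "y": 0, "z": -0.04, "rx": 0, "ry": 0, "rz": 0, "fingers": 0.0},
    {"x": 0, "y": 0, "z": -0.04, "rx": 0, "ry": 0, "rz": 0, "fingers": 0.0}
  ]
}}

```text
time: 25.75
tcp_pos: [0.4937, -0.1043, 0.0959]
ee_rot: [3.141, -0.0, 1.688]
contact_force: [0.3, 0.6, -0.6]
grip_width: -0.0001
```

Run:
```python
from h import *
s=read_state()
C=np.array([.505,.0532,0]);R=Rz(.118);c=(s["tcp_pos"]-C)@R;print("case",c,s["tcp_pos"],s["contact_force"])
prev=c[:2]
for w in [(-.030,-.1315),(-.0364,-.1214),(-.0375,-.107),(-.0306,-.0922),(-.016,-.082)]:
    print(w,(R[:2,:2]@(np.array(w)-c[:2])).round(4))
```

```text
case [-0.02979286 -0.15507255  0.09594329] [ 0.49367044 -0.10430159  0.09594329] [ 0.31541512  0.59178242 -0.60934888]
(-0.03, -0.1315) [-0.003   0.0234]
(-0.0364, -0.1214) [-0.0105  0.0327]
(-0.0375, -0.107) [-0.0133  0.0468]
(-0.0306, -0.0922) [-0.0082  0.0623]
(-0.016, -0.082) [0.0051 0.0742]
```

{"fn": "step_arm", "kwargs": {
  "deltas": [
    {"x": -0.002, "y": 0.01, "z": 0, "rx": 0, "ry": 0, "rz": 0, "fingers": 0.0},
    {"x": -0.004, "y": 0.02, "z": 0, "rx": 0, "ry": 0, "rz": 0, "fingers": 0.0},
    {"x": -0.008, "y": 0.028, "z": 0, "rx": 0, "ry": 0, "rz": 0, "fingers": 0.0},
    {"x": -0.012, "y": 0.037, "z": 0, "rx": 0, "ry": 0, "rz": 0, "fingers": 0.0},
    {"x": -0.0133, "y": 0.047, "z": 0, "rx": 0, "ry": 0, "rz": 0, "fingers": 0.0}
  ]
}}

```text
time: 26.25
tcp_pos: [0.4793, -0.0572, 0.0957]
ee_rot: [-3.141, 0.001, 1.687]
contact_force: [0.6, -1.4, 0.1]
grip_width: 0.0
```

```bash
python3 lk.py r
```

```text
26.35 [ 0.4795975  -0.05562822  0.0956225 ] [-3.14098213e+00 -8.15186935e-04  1.69035209e+00] [ 0.84828081 -0.64525353  0.15088855] [ 0.21809986  0.62317463 -0.23384953  2.09103673  0.30786074  0.46000599
  1.43971917]
case [-0.0380378  -0.10508089  0.0956225 ]
```

View pics/r2.png

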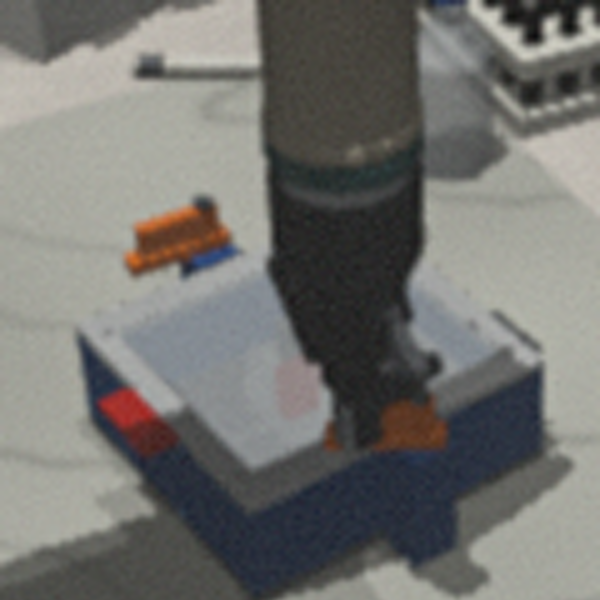

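{"fn": "step_arm", "kwargs": {
  "deltas": [
    {"x": 0.002, "y": 0.008, "z": 0, "rx": 0, "ry": 0, "rz": 0, "fingers": 0.0},
    {"x": 0.005, "y": 0.0155, "z": 0, "rx": 0, "ry": 0, "rz": 0, "fingers": 0.0},
    {"x": 0.011, "y": 0.022, "z": 0, "rx": 0, "ry": 0, "rz": 0, "fingers": 0.0},
    {"x": 0.018, "y": 0.0275, "z": 0, "rx": 0, "ry": 0, "rz": 0, "fingers": 0.0},
    {"x": 0.018, "y": 0.0275, "z": 0, "rx": 0, "ry": 0, "rz": 0, "fingers": 0.0}
  ]
}}

```text
time: 26.85
tcp_pos: [0.4992, -0.0289, 0.0954]
ee_rot: [3.141, -0.001, 1.689]
contact_force: [-1.2, 0.2, -0.1]
grip_width: -0.0
```

```bash
python3 lk.py s
python3 - <<'E'
import cv2
cv2.imwrite("pics/s2z.png",cv2.resize(cv2.imread("pics/s2.png")[250:550,250:600],None,fx=1.5,fy=1.5))
E
```

```text
26.95 [ 0.49887666 -0.0295514   0.09551187] [ 3.14051133e+00 -4.81172012e-04  1.68824497e+00] [-0.83959623  0.25316632  0.42890283] [ 0.16029044  0.63773893 -0.23119507  2.04830152  0.2954571   0.48540702
  1.39877856]
case [-0.01582278 -0.08145508  0.09551187]
```

View pics/s2.png

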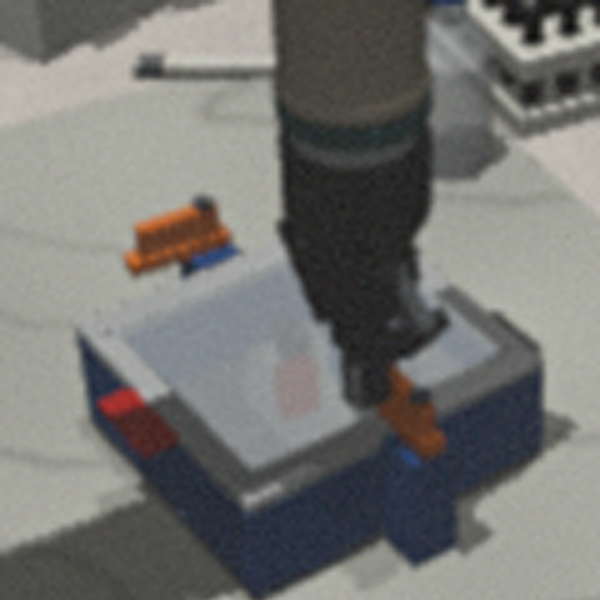

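View pics/s1.png

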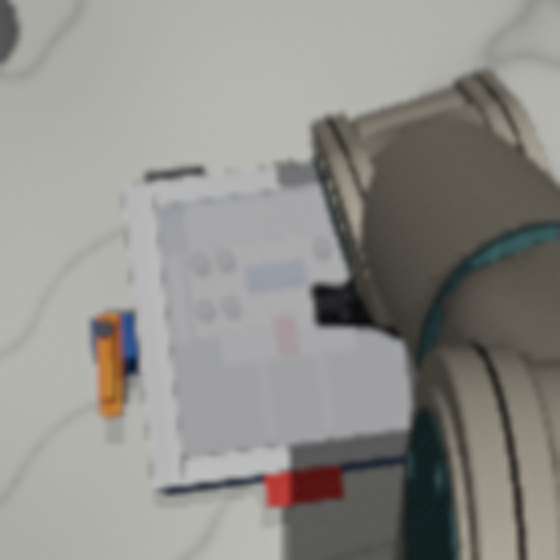

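{"fn": "step_arm", "kwargs": {
  "deltas": [
    {"x": 0.0012, "y": 0.0, "z": 0, "rx": 0, "ry": 0, "rz": 0, "fingers": 0.0},
    {"x": 0.0012, "y": 0.0, "z": 0, "rx": 0, "ry": 0, "rz": 0, "fingers": 0.0},
    {"x": -0.01, "y": 0.0, "z": 0, "rx": 0, "ry": 0, "rz": 0, "fingers": 0.0},
    {"x": -0.025, "y": 0.0, "z": 0.025, "rx": 0, "ry": 0, "rz": 0, "fingers": 0.0},
    {"x": -0.035, "y": 0.02, "z": 0.055, "rx": 0, "ry": 0, "rz": 0, "fingers": 0.0}
  ]
}}

```text
time: 27.45
tcp_pos: [0.4599, -0.0128, 0.1499]
ee_rot: [-3.136, 0.001, 1.683]
contact_force: [0.7, -0.2, 0.4]
grip_width: 0.0002
```

{"fn": "step_arm", "kwargs": {
  "deltas": [
    {"x": -0.002, "y": 0.045, "z": 0, "rx": 0, "ry": 0, "rz": 0, "fingers": 0.0},
    {"x": -0.004, "y": 0.09, "z": 0, "rx": 0, "ry": 0, "rz": 0, "fingers": 0.0},
    {"x": -0.006, "y": 0.135, "z": 0, "rx": 0, "ry": 0, "rz": 0, "fingers": 0.0},
    {"x": -0.007, "y": 0.175, "z": 0, "rx": 0, "ry": 0, "rz": 0, "fingers": 0.0},
    {"x": -0.007, "y": 0.213, "z": 0, "rx": 0, "ry": 0, "rz": 0, "fingers": 0.0}
  ]
}}

```text
time: 27.95
tcp_pos: [0.4549, 0.2043, 0.1506]
ee_rot: [-3.141, 0.0, 1.688]
contact_force: [-0.2, -0.5, -0.3]
grip_width: 0.0002
```

{"fn": "step_arm", "kwargs": {
  "deltas": [
    {"x": 0, "y": 0, "z": 0, "rx": 0, "ry": 0, "rz": 0, "fingers": 0.0},
    {"x": 0, "y": 0, "z": 0, "rx": 0, "ry": 0, "rz": 0, "fingers": 0.0},
    {"x": 0, "y": 0, "z": 0, "rx": 0, "ry": 0, "rz": 0, "fingers": 0.0},
    {"x": 0, "y": 0, "z": 0, "rx": 0, "ry": 0, "rz": 0, "fingers": 0.0},
    {"x": 0, "y": 0, "z": 0, "rx": 0, "ry": 0, "rz": 0, "fingers": 0.0}
  ]
}}

```text
time: 28.45
tcp_pos: [0.4563, 0.2015, 0.1505]
ee_rot: [-3.141, 0.001, 1.685]
contact_force: [-0.5, -1.1, 0.4]
grip_width: -0.0002
```

```bash
python3 lk.py t
```

```text
28.55 [0.45630591 0.20202137 0.150568  ] [-3.14153499e+00  2.06440021e-04  1.68615389e+00] [-0.09403946 -0.32085019  0.00368341] [-0.30243756  0.54316277 -0.24686672  2.00943284  0.22123566  0.61422688
  0.98944043]
case [-0.03083528  0.15351905  0.150568  ]
```

View pics/t2.png

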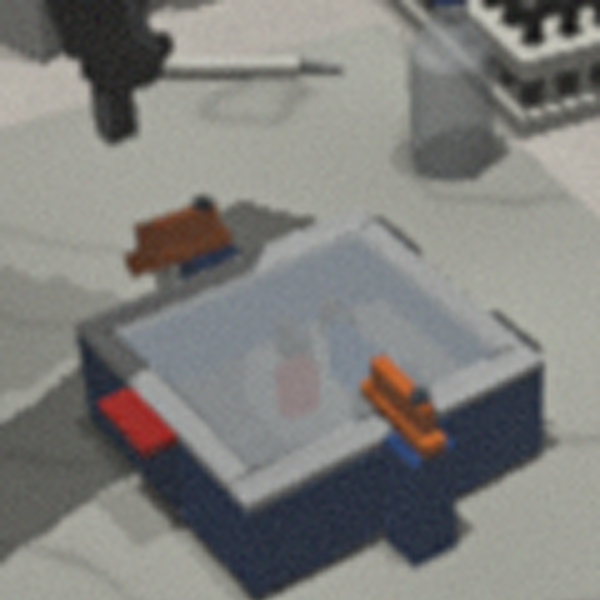

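View pics/t1.png

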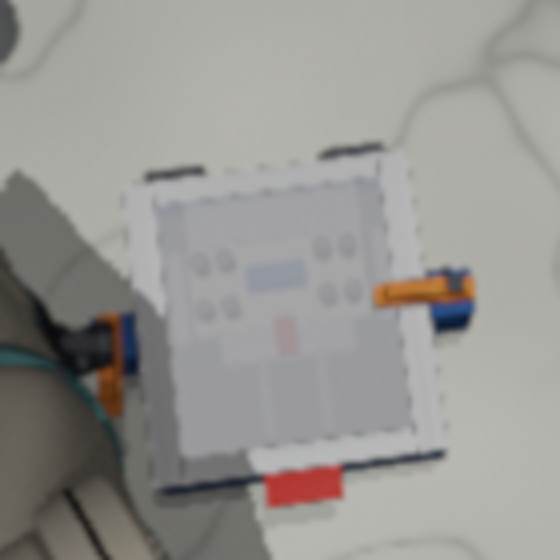

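{"fn": "step_arm", "kwargs": {
  "deltas": [
    {"x": 0, "y": 0, "z": -0.02, "rx": 0, "ry": 0, "rz": 0, "fingers": 0.0},
    {"x": 0, "y": 0, "z": -0.04, "rx": 0, "ry": 0, "rz": 0, "fingers": 0.0},
    {"x": 0, "y": 0, "z": -0.055, "rx": 0, "ry": 0, "rz": 0, "fingers": 0.0},
    {"x": 0, "y": 0, "z": -0.055, "rx": 0, "ry": 0, "rz": 0, "fingers": 0.0},
    {"x": 0, "y": 0, "z": -0.055, "rx": 0, "ry": 0, "rz": 0, "fingers": 0.0}
  ]
}}

```text
time: 29.05
tcp_pos: [0.4562, 0.2028, 0.0957]
ee_rot: [-3.141, 0.0, 1.687]
contact_force: [-0.5, -0.2, 0.7]
grip_width: 0.0002
```

Run:
```python
from h import *
s=read_state()
C=np.array([.505,.0532,0]);R=Rz(.118);c=(s["tcp_pos"]-C)@R;print("case",c,s["tcp_pos"],s["contact_force"])
for w in [(-.030,.1315),(-.0364,.1214),(-.0375,.107),(-.0306,.0922),(-.0148,.082)]:
    print(w,(R[:2,:2]@(np.array(w)-c[:2])).round(4))
```

```text
case [-0.03084222  0.15425785  0.09565817] [0.45621204 0.20275421 0.09565817] [-0.45022089 -0.2022153   0.6837227 ]
(-0.03, 0.1315) [ 0.0035 -0.0225]
(-0.0364, 0.1214) [-0.0017 -0.0333]
(-0.0375, 0.107) [-0.001  -0.0477]
(-0.0306, 0.0922) [ 0.0075 -0.0616]
(-0.0148, 0.082) [ 0.0244 -0.0699]
```

{"fn": "step_arm", "kwargs": {
  "deltas": [
    {"x": 0.001, "y": -0.011, "z": 0, "rx": 0, "ry": 0, "rz": 0, "fingers": 0.0},
    {"x": 0.002, "y": -0.021, "z": 0, "rx": 0, "ry": 0, "rz": 0, "fingers": 0.0},
    {"x": 0.0, "y": -0.029, "z": 0, "rx": 0, "ry": 0, "rz": 0, "fingers": 0.0},
    {"x": -0.0015, "y": -0.037, "z": 0, "rx": 0, "ry": 0, "rz": 0, "fingers": 0.0},
    {"x": -0.001, "y": -0.0475, "z": 0, "rx": 0, "ry": 0, "rz": 0, "fingers": 0.0}
  ]
}}

```text
time: 29.55
tcp_pos: [0.4548, 0.155, 0.0958]
ee_rot: [3.141, -0.0, 1.688]
contact_force: [1.0, 1.9, -0.0]
grip_width: -0.0001
```

{"fn": "step_arm", "kwargs": {
  "deltas": [
    {"x": 0.004, "y": -0.007, "z": 0, "rx": 0, "ry": 0, "rz": 0, "fingers": 0.0},
    {"x": 0.0085, "y": -0.014, "z": 0, "rx": 0, "ry": 0, "rz": 0, "fingers": 0.0},
    {"x": 0.017, "y": -0.019, "z": 0, "rx": 0, "ry": 0, "rz": 0, "fingers": 0.0},
    {"x": 0.0245, "y": -0.022, "z": 0, "rx": 0, "ry": 0, "rz": 0, "fingers": 0.0},
    {"x": 0.0245, "y": -0.022, "z": 0, "rx": 0, "ry": 0, "rz": 0, "fingers": 0.0}
  ]
}}

```text
time: 30.05
tcp_pos: [0.4806, 0.1327, 0.0953]
ee_rot: [-3.142, 0.0, 1.686]
contact_force: [-0.4, -0.2, -0.7]
grip_width: -0.0001
```

```bash
python3 lk.py u
```

```text
30.15 [0.48028559 0.1332684  0.09547068] [ 3.14093612e+00 -2.23414674e-05  1.68721388e+00] [-1.28221224 -0.6816599  -0.03390543] [-0.17610425  0.63601697 -0.2222748   2.05167441  0.28666963  0.48201989
  1.07584918]
case [-0.01511638  0.08242115  0.09547068]
```

View pics/u2.png

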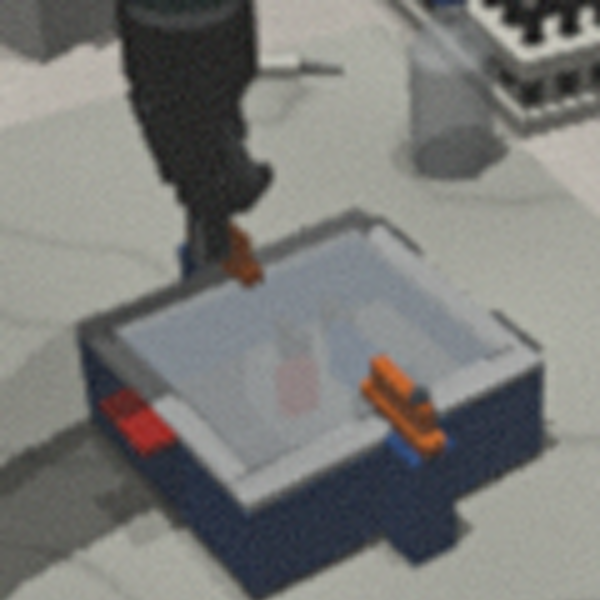

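Now back off, rise, and move aside to inspect.

{"fn": "step_arm", "kwargs": {
  "deltas": [
    {"x": -0.012, "y": 0, "z": 0, "rx": 0, "ry": 0, "rz": 0, "fingers": 0.0},
    {"x": -0.025, "y": 0, "z": 0.025, "rx": 0, "ry": 0, "rz": 0, "fingers": 0.0},
    {"x": -0.03, "y": 0.01, "z": 0.06, "rx": 0, "ry": 0, "rz": 0, "fingers": 0.0},
    {"x": -0.03, "y": 0.05, "z": 0.09, "rx": 0, "ry": 0, "rz": 0, "fingers": 0.0},
    {"x": -0.03, "y": 0.095, "z": 0.11, "rx": 0, "ry": 0, "rz": 0, "fingers": 0.0}
  ]
}}

```text
time: 30.65
tcp_pos: [0.4507, 0.2285, 0.208]
ee_rot: [3.138, -0.0, 1.684]
contact_force: [1.1, 0.5, -1.1]
grip_width: 0.0001
```

{"fn": "step_arm", "kwargs": {
  "deltas": [
    {"x": -0.01, "y": 0.045, "z": 0, "rx": 0, "ry": 0, "rz": 0, "fingers": 0.0},
    {"x": -0.03, "y": 0.085, "z": 0, "rx": 0, "ry": 0, "rz": 0, "fingers": 0.0},
    {"x": -0.05, "y": 0.12, "z": 0, "rx": 0, "ry": 0, "rz": 0, "fingers": 0.0},
    {"x": -0.07, "y": 0.15, "z": 0, "rx": 0, "ry": 0, "rz": 0, "fingers": 0.0},
    {"x": -0.09, "y": 0.18, "z": 0, "rx": 0, "ry": 0, "rz": 0, "fingers": 0.0}
  ]
}}

```text
time: 31.15
tcp_pos: [0.3586, 0.41, 0.2056]
ee_rot: [3.141, -0.0, 1.689]
contact_force: [-0.6, 0.2, -0.0]
grip_width: 0.0002
```

```bash
python3 lk.py v
python3 - <<'E'
from h import *
a=camera("top"); cv2.imwrite("pics/v3.png",a[:,:,::-1])
E
```

```text
31.25 [0.35515959 0.414258   0.20595756] [-3.14078022 -0.00481568  1.69704944] [ 0.42702195 -0.80278844  1.1520588 ] [-0.71117249  0.52193156 -0.29657314  1.83599011  0.19734232  0.80944572
  0.5902951 ]
case [-0.10629239  0.3761874   0.20595756]
```

View pics/v2.png

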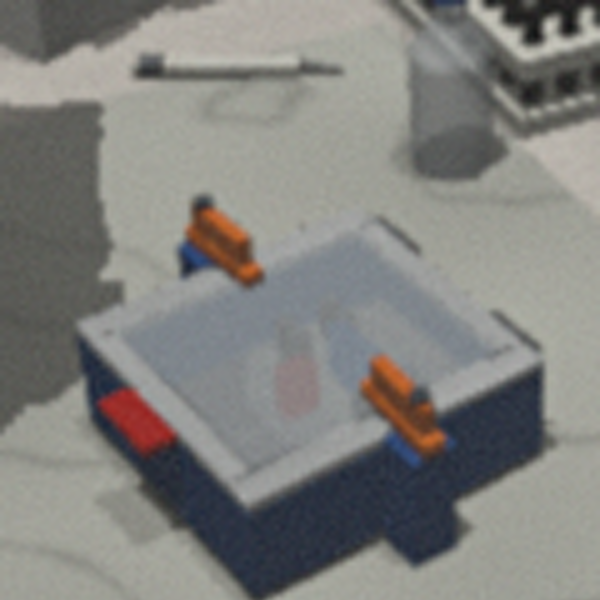

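View pics/v1.png

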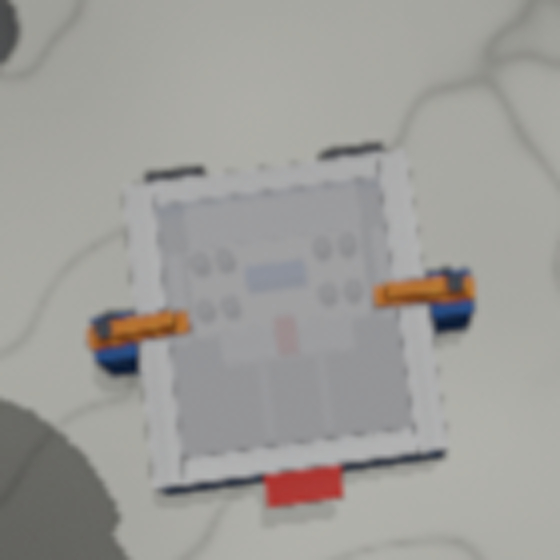

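View pics/v3.png

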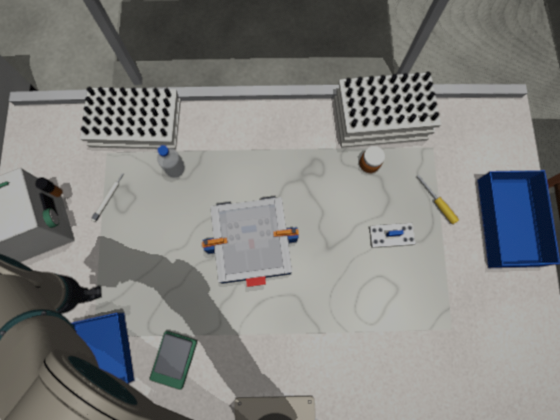

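Run:
```python
from h import *
a=camera("top")
C=np.array([.505,.0532,0]);R=Rz(.118)
hsv=cv2.cvtColor(a,cv2.COLOR_RGB2HSV)
m=(hsv[...,0]>5)&(hsv[...,0]<20)&(hsv[...,1]>150)
n,lab,st,ce=cv2.connectedComponentsWithStats(m.astype(np.uint8))
def axis(pts):
    pts=pts-pts.mean(0); w,v=np.linalg.eigh(pts.T@pts); d=v[:,1]; d=d*np.sign(d[0]); return np.degrees(np.arctan2(d[1],d[0]))
def pred(sg,ph):
    # render arm+fin
    img=np.zeros((420*4,560*4),np.uint8)
    u=np.array([-np.cos(ph),-sg*np.sin(ph),0]);v=np.array([-u[1],u[0],0])
    def box(a0,a1,w,z0,z1):
        P=[np.array([0,sg*.112,z])+u*s+v*t for z in(z0,z1) for s in(a0,a1) for t in(-w,w)]
        q=(proj(np.array(P)@R.T+C,"top")+.5)*4
        cv2.fillConvexPoly(img,cv2.convexHull(np.int32(q)),255)
    box(-.014,.052,.007,.08,.09);box(-.008,.044,.005,.09,.11)
    yx=np.argwhere(img)[:,::-1]/4; return axis(yx),yx.mean(0)
for i in range(1,n):
    if st[i,4]>60 and 180<ce[i][0]<320 and 200<ce[i][1]<280:
        print(ce[i],st[i,4],axis(np.argwhere(lab==i)[:,::-1].astype(float)))
for sg in(1,-1):
    for ph in(1.45,1.5,1.57,1.62,1.67): print(sg,ph,pred(sg,ph))
```

```text
[284.75   232.5625] 96 -4.109052756827514
[214.78787879 241.82828283] 99 -11.875647875744416
1 1.45 (np.float64(-0.947578116278033), array([215.0909173, 243.844619 ]))
1 1.5 (np.float64(-3.47725493794335), array([214.98632192, 243.39860572]))
1 1.57 (np.float64(-6.979437039110131), array([215.09125607, 242.8713567 ]))
1 1.62 (np.float64(-9.905752253707478), array([214.96341042, 242.54608215]))
1 1.67 (np.float64(-12.949738424519786), array([214.91535914, 242.18392608]))
-1 1.45 (np.float64(-15.032047925780684), array([286.85966811, 234.0850469 ]))
-1 1.5 (np.float64(-12.171844888222495), array([286.70926197, 233.70122397]))
-1 1.57 (np.float64(-8.034111021795509), array([286.61345741, 233.27326414]))
-1 1.62 (np.float64(-5.286727207179973), array([286.59838251, 232.8418059 ]))
-1 1.67 (np.float64(-2.4496285139276166), array([286.66050829, 232.50396539]))
```

Run:
```python
from rig import *
print(hand_in(), read_state()["time"])
```

```text
the job is handed in; nothing more can be done
the job is handed in; nothing more can be done
```

The job is done and handed in at about 31 s of the 72 s allowed. No failure limit was approached in any reading I took.

- **Carrier:** I set the full carrier on the case floor by its handle, with first contact at about 4 N, and released it upright between the rails.
- **Jaw:** I slid it by its red grip until the carrier stopped against the back stop. The last reading along the slide was about 12 N. Less the 1.5 N slide friction, that leaves roughly 10 N on the carrier. I could not check how much of that force remained after letting go; the pictures showed the jaw still against the carrier.
- **Lid:** I shut it with both turnbuttons clear. A final press of about 28 N left the fingertip at 77.7 mm, and the shut lid's top is 78 mm.
- **Turnbuttons:** I turned the right one, then the left. In the last pictures both lie across the lid, and by their image axes they sit near the 1.62 end stop, about 3° past exactly square. The left one measured slightly beyond that, which is outside its range, so I take the difference as pixel error.
- **Rest of the bench:** The empty carrier and the other things stand where they were, and the gripper is clear of everything.

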